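Set a telescopic leg to its mark over a seated foot block and hold the cam lever shut

ROBOT

A 6-joint arm with a two-finger parallel gripper is mounted at the origin on the work surface. World frame = base frame: x ahead of the robot, y to its left, z up, the work surface at z = 0. Lengths are in m, angles in rad, forces in N, time in s.
With the tool pointing down it reaches from about 0.3 to 0.95 m from the base axis. Payload 3.1 kg.
Tool frame: the origin (TCP) lies at the very end of the fingers, on their centre line; the grasp point (between the pads) lies hold_point_z behind it (hold_point_z is the distance from the TCP to the grasp point, in m); z points along the fingers, x is the direction in which the jaws open and shut, and the axes are right-handed (so a half turn about z gives the same grasp; the last joint's range is limited). The gripper opens to 85 mm and grips with 20 to 120 N. Pads are 22 mm wide; open, the fingers measure 114 mm over their backs; the gripper's body (76 mm by 85 mm) begins 54 mm behind the grasp point. The pads swing forward as they close: fully open they stand 13 mm farther back than shut.
Start: joints at [-1.313, 0.308, 1.634, -0, 1.2, -0.07], TCP at [0.201, -0.592, 0.208] pointing down, gripper open.
Joint ranges: [-3.06, 3.06], [-0.79, 1.96], [0.05, 2.63], [-1.19, 4.34], [0.05, 2.64], [-2.94, 2.94]. Speed limits (rad/s): [2.79, 2.79, 3.14, 3.14, 3.14, 3.14].

INTERFACE

Orientations are given as a unit quaternion [w, x, y, z].
In Python, from station import * gives the robot as it stands. The module is installed in compiled form; this text tells all that it offers.
- The arm moves only by the tool move_arm, never from a script. Its arguments are lists of equal length, an entry for each row: "grip": the closure, from -1 (fully open) to 1 (shut); "dp": the shift along the tool's x, y, z in mm, a list of three; "turn": the turn about the tool's z in degrees. A call has exactly 5 rows; each row shifts and turns the pose as measured when the row begins, along the tool's axes as they then stand; what a row does not reach is not made up. A row lasts 1/8 s, in which the tool goes at most 62.5 mm and 10.7 degrees, less where a joint would pass 70% of its speed; a pose out of reach is approached as far as the arm can. A call with a gripper value outside its range is refused whole. The fingers move at their own pace and stop on an object; "squeeze" is the grip in N (left out, the last holds). Time passes only in rows, so rows that do not move let the fingers close, or fill a call up. It gives the time, the measured TCP pose, the force and the opening at its end, in the units of the state.
- get_obs(): the state, without advancing time (a new reading comes with each control period).
- grab_frame(name): name is "scene" or "side" or "wrist"; returns (picture, depth): 420x560x3 uint8, red, green, blue; 420x560 float32, m along the optical axis (not along the pixel's ray), 0 where there is no reading.
- calibration(name): a dict with "fovy" (degrees; the focal length in pixels is half the picture's height over the tangent of half this angle, whatever the lens; pixels are square), "cx", "cy" (the principal point, pixels), "T" (4x4, takes a point from camera to world coordinates). Camera axes: x right, y down, z forward; pixel columns grow to the right and rows downward; lengths in m; the calibration is good to about 2 mm. A picture is of the moment at which its call begins: read the wrist's pose just before it. calibration takes no time and is no camera call; for the wrist camera it gives the pose at the moment of the call.
- hand_in(): hands the job in, once; it reports no verdict.
The state is a dict: "t": time; "q": joint angles; "dq": joint speeds; "joint_efforts": joint torques, N m; "position": TCP position; "tool_rot": TCP orientation; "force": force on the tool from outside, world axes, zero at the start; "moment": the same for the moment, N m; "opening": opening from 0.0 (shut) to 1.0 (fully open).
Only numpy, scipy, OpenCV 4.12 (cv2) and the standard library are available. Lean on these libraries where they do the work, as an engineer would, in place of code of your own. Each camera call takes 0.05 s, during which the arm holds its last target.

TASK

Seat the tongued wooden foot block flat and square in its pocket at the end of the jig and let go of it. Then, with the cam lever still open, draw the spring-loaded sliding leg out over the block until its pointer is in line with the upright length mark, hold it there for a moment, and squeeze the cam lever fully closed against its tab without losing the mark. The lever springs open if released, so finish while still holding: keep the leg at the mark and the lever squeezed shut in the gripper, and leave everything else on the bench where it is.

Things in the scene. Friction and masses are not known exactly. Their poses are not given: they have to be found in the camera images.
- foot: Hardwood foot block to seat, 24 mm thick: body 60 (its x) by 50 mm (y), with a tongue 24 mm wide (y), equally thick, sticking out 21.5 mm from the middle of its +x end. About 0.11 kg. Origin: centre of the underside of the 60 x 50 body, z up. Starts flat on the table, tongue pointing within 40 degrees of the jig's +x.
- jig: Jig fixed to the table: grey board 410 (x) by 120 mm (y), 12 mm thick; origin at table level, 5 mm in +x from the board's middle. +x is the way the leg is drawn out, z up. Block pocket at the +x end; at the -x end a dark post 68 mm high, from which the leg runs along the centre line (y = 0) towards the pocket.
- pocket (a point): Centre of the pocket floor: jig x = +130 mm, y = 0, 12 mm above the table, jig axes. Dark rails 10 mm wide, 8 mm high (tops 20 mm above the table) follow the block's outline with 1.5 mm clearance all round; the tongue goes to +x. Seated, the block's origin and axes coincide with this point and axes; its top is then 36 mm above the table.
- leg: Sliding leg: bare-metal square tube 30 x 30 x 150 mm, top face 62 mm above the table. Origin on its axis at the rear (-x) end, 47 mm up, jig axes. Slides along jig x only: starts fully in (jig x = -170 mm), up to 110 mm further out. A spring always pulls it back in with 7 to 9 N. Its flat toe, 22 mm wide, ends 230 mm from the origin, underside 40 mm above the table: it passes over the seated block.
- stop (a point): On the leg: centre of the rear (-x) face of its hand-stop plate, 104 mm from the leg's origin, 79 mm above the table, jig axes. Plate 144 mm wide (y), 62 to 100 mm above the table. Fingers astride tab and lever, just behind the plate, push this face to draw the leg out; keep fingertips above the tube (62 mm).
- tab (a point): On the leg: centre of the outer (+y) face of the fixed tab, which stands on the tube behind the hand-stop plate, 62 mm long (x), 8 mm thick, reaching up to 96 mm above the table. The face is 12 mm to +y of the leg's axis; the point is 71 mm from the leg's origin and 79 mm above the table. The lever closes against this tab's other side.
- lever (a joint): Cam lever angle: 0 closed (parallel to the tab), 0.38 open (start). Black paddle beside the tab on the -y side, 8 mm thick, 65 to 95 mm above the table. Vertical pivot at leg x = 42, y = -8 mm; free end 58 mm from it, just behind the hand-stop plate. Closed, tab and lever are 24 mm over all. Springs open; near the free end 4 N starts it, 7 N holds it closed.
- lever_tip (a point): On the lever paddle, mid-thickness, 55 mm from the pivot, 80 mm above the table. Open, the outer face of the free end is about 32 mm to -y of the leg's axis; closed, 12 mm.
- fin (a point): Leg's pointer: outer end of a thin upright steel fin (3 mm thick in x, 12 mm high) sticking out 24 mm to -y from the side of the tube, 12 mm from its rear end. The point is 39 mm to -y of the leg's axis, 53 mm above the table.
- mark_top (a point): Length mark: top inner corner of a thin upright steel plate (3 mm thick in x, 12 mm in y, 35 mm high, small dark foot) on the board beside the leg, on the pointer's side. Jig axes. Its place varies: 56 to 84 mm in +x of the pointer's start. The leg is at the mark when this point and fin have equal x in the jig's frame; they then stand end to end, 3 mm apart.
- offcut: Bystander: plain rectangular offcut of pale wood, 90 x 45 x 22 mm, lying flat (no tongue); not the foot block. To be left alone.
- paint_tin: Bystander: round metal tin, 100 mm diameter, 110 mm tall. To be left alone.
- screw_jar: Bystander: clear jar with dark cap, 60 mm diameter, 80 mm tall. To be left alone.
- wrench: Bystander: steel wrench lying flat. To be left alone.
- screwdriver: Bystander: screwdriver lying flat. To be left alone.
- tape: Bystander: roll of grey tape lying flat, 90 mm across, 25 mm high. To be left alone.
- cup: Bystander: white plastic cup, 72 mm across the rim, 80 mm tall. To be left alone.
Things that resemble listed ones, but are neither listed nor needed, are in the scene too. What is shaped like the foot but turquoise is not meant.

How it is judged:
By the outcome, as a careful person would: the job done as asked, in the order asked, and still so for the second after the job is handed in, while the arm keeps its last pose, push and grip.
It also fails if it takes over 61 s, if anything falls off the work surface, if the arm or the gripper's body presses on something with over 40 N, if the wrist force passes 120 N, or if a joint passes its speed limit or range.

## Working session

There is one attempt and no reset: what is moved stays moved. The work goes in short steps, Python scripts to look and compute and a tool call to move; the robot and the scene stay as the last step left them, time stands still between calls to the robot, and variables do not carry over. Pictures are saved under pics/ and viewed, and the job is handed in when it is done.

Besides the shell and the picture viewer there is one more tool, called after ">>>" in YAML: its name, and indented under it one key for each argument. move_arm: Moves the arm, as the interface text tells. Its arguments: {"type":"object","properties":{"grip":{"type":"array","items":{"type":"number"}},"dp":{"type":"array","items":{"type":"array","items":{"type":"number"}}},"turn":{"type":"array","items":{"type":"number"}},"squeeze":{"type":"number"}},"required":["grip","dp","turn"]}

```bash
mkdir -p pics; cat > h.py <<'E'
from station import *
import numpy as np, cv2
def cap(n,tag):
    c=calibration(n); rgb,d=grab_frame(n)
    cv2.imwrite(f'pics/{tag}.png',cv2.cvtColor(rgb,cv2.COLOR_RGB2BGR))
    np.savez(f'pics/{tag}.npz',rgb=rgb,d=d,T=c['T'],fovy=c['fovy'],cx=c['cx'],cy=c['cy'])
def load(tag):
    return np.load(f'pics/{tag}.npz')
def p3(z,u,v,depth=None):
    d=z['d']; 
    D=d[int(round(v)),int(round(u))] if depth is None else depth
    f=d.shape[0]/2/np.tan(np.radians(float(z['fovy']))/2)
    c=np.array([(u-z['cx'])/f*D,(v-z['cy'])/f*D,D,1]); return (z['T']@c)[:3]
def onz(z,u,v,h):
    f=z['d'].shape[0]/2/np.tan(np.radians(float(z['fovy']))/2)
    r=z['T'][:3,:3]@np.array([(u-z['cx'])/f,(v-z['cy'])/f,1]);o=z['T'][:3,3]
    return o+r*(h-o[2])/r[2]
def proj(z,p):
    f=z['d'].shape[0]/2/np.tan(np.radians(float(z['fovy']))/2)
    c=np.linalg.inv(z['T'])@np.array([*p,1]); return c[0]/c[2]*f+z['cx'],c[1]/c[2]*f+z['cy']
def crop(tag,x0,y0,w,h,out,s=4):
    im=cv2.imread(f'pics/{tag}.png')[y0:y0+h,x0:x0+w]
    cv2.imwrite(f'pics/{out}.png',cv2.resize(im,None,fx=s,fy=s,interpolation=cv2.INTER_CUBIC))
E
python3 - <<'E'
from h import *
for n in ['scene','side','wrist']: cap(n,n+'0')
o=get_obs(); print(o)
for n in ['scene','side','wrist']: print(calibration(n))
E
```

```text
{'t': 0.15, 'q': array([-1.31268275e+00,  3.08801339e-01,  1.63487383e+00,  2.43725121e-05,
        1.19972331e+00, -6.97195249e-02]), 'dq': array([-0.00058337, -0.0017743 , -0.00304752,  0.00032647, -0.00052506,
        0.00089047]), 'joint_efforts': array([ 1.84924361e-04, -4.15802228e+01, -2.77145934e+01, -7.80934306e-05,
        6.05536581e-03,  1.93348143e-05]), 'position': array([ 0.20104027, -0.59106184,  0.20692291]), 'tool_rot': array([-5.84322055e-04,  8.13013785e-01, -5.82243738e-01, -6.88441622e-04]), 'force': array([-0.61426322,  0.28634849, -0.39035044]), 'moment': array([ 0.02129123, -0.04369414, -0.01367449]), 'opening': 0.9981509124517911}
{'fovy': 42.005586303646425, 'cx': 282.6431667064215, 'cy': 202.4150442509428, 'T': array([[ 0.77272792,  0.5009862 , -0.38974914,  1.24001765],
       [ 0.63465978, -0.61942732,  0.46207873, -0.80209353],
       [-0.0099262 , -0.60441924, -0.79660458,  1.39714215],
       [ 0.        ,  0.        ,  0.        ,  1.        ]])}
{'fovy': 54.20595115196605, 'cx': 281.4573669627263, 'cy': 207.89053748429626, 'T': array([[-0.92305365, -0.29660131,  0.24494819,  0.31411777],
       [-0.38463762,  0.72007646, -0.5775325 ,  0.57782612],
       [-0.00508453, -0.62730977, -0.77875323,  0.9035583 ],
       [ 0.        ,  0.        ,  0.        ,  1.        ]])}
{'fovy': 59.279371062896175, 'cx': 281.6652042365562, 'cy': 206.58032229579516, 'T': array([[ 0.32280587, -0.90902377, -0.26357573,  0.26822383],
       [-0.94646183, -0.31077806, -0.08733273, -0.5687283 ],
       [-0.00252603,  0.27765588, -0.96067728,  0.37313427],
       [ 0.        ,  0.        ,  0.        ,  1.        ]])}
```

View pics/scene0.png

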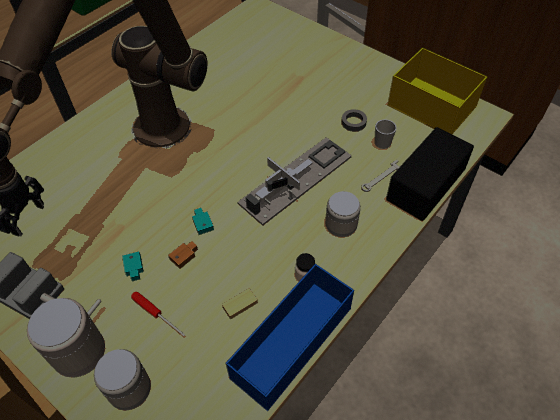

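View pics/side0.png

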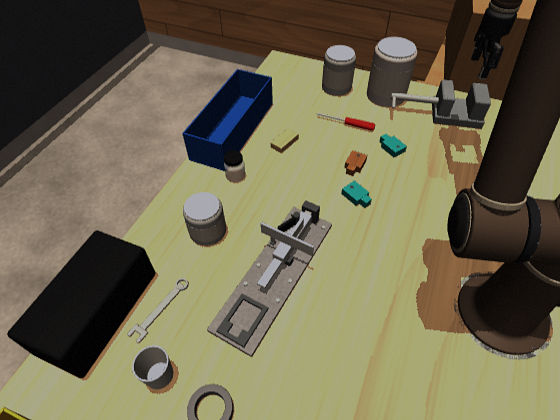

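View pics/wrist0.png

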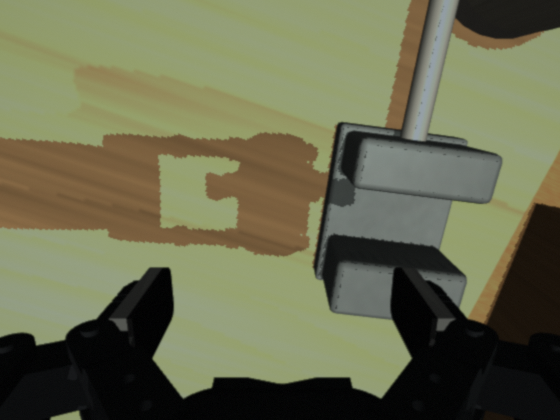

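Three candidates are shaped like the foot in the scene view: turquoise at (203,220), turquoise at (133,265), and brown-orange wood at (182,253). The brown one fits because the turquoise ones are excluded. I'll confirm that in crops and look at the jig.

```bash
python3 - <<'E'
from h import *
crop('scene0',110,190,130,100,'c1',6)
crop('scene0',228,130,130,98,'c2',6)
crop('side0',330,125,90,90,'c3',6)
crop('side0',200,190,140,170,'c4',4)
E
```

```text
(no output)
```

View pics/c1.png

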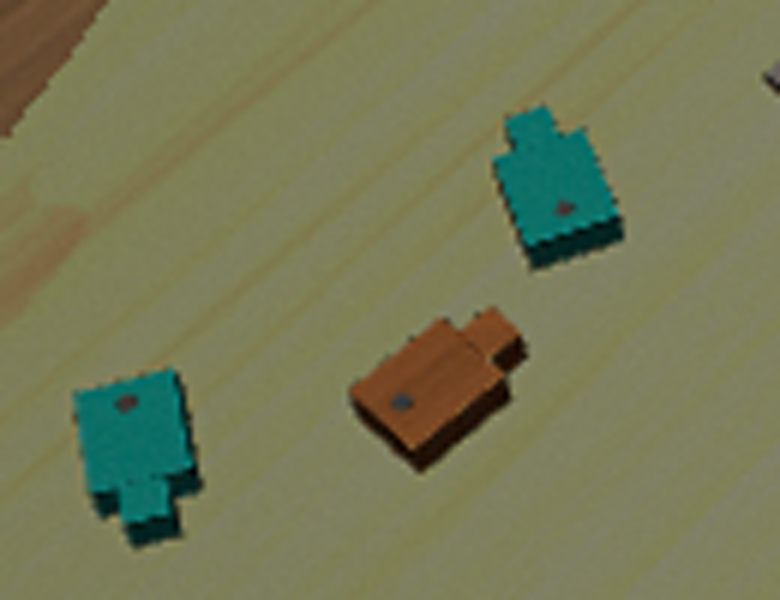

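View pics/c2.png

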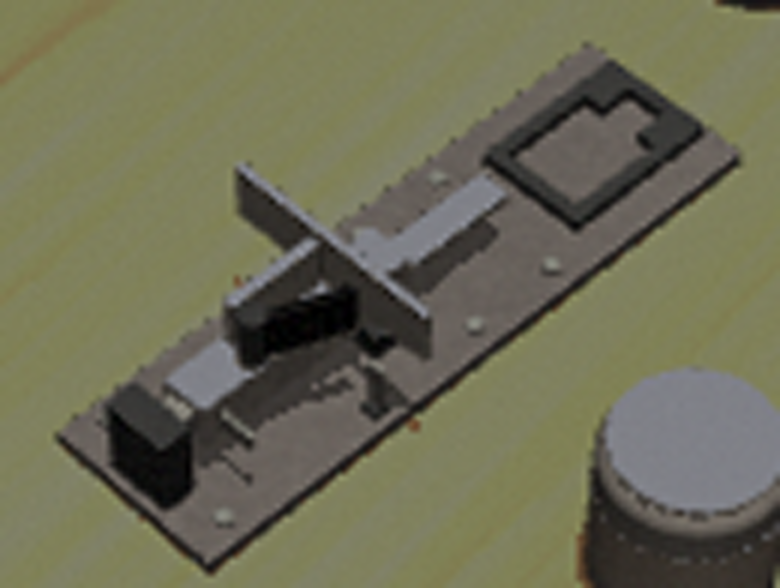

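View pics/c3.png

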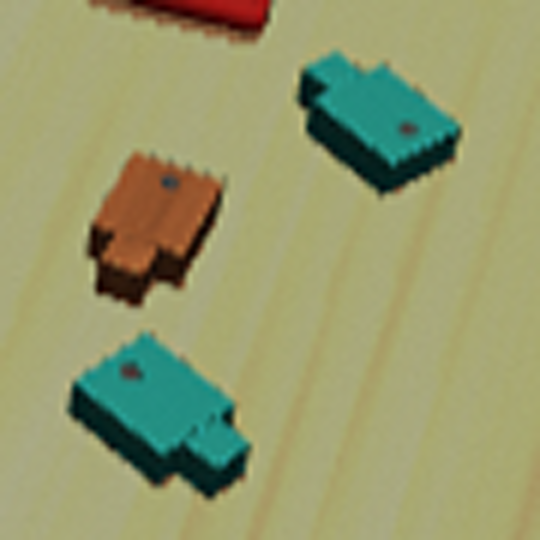

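View pics/c4.png

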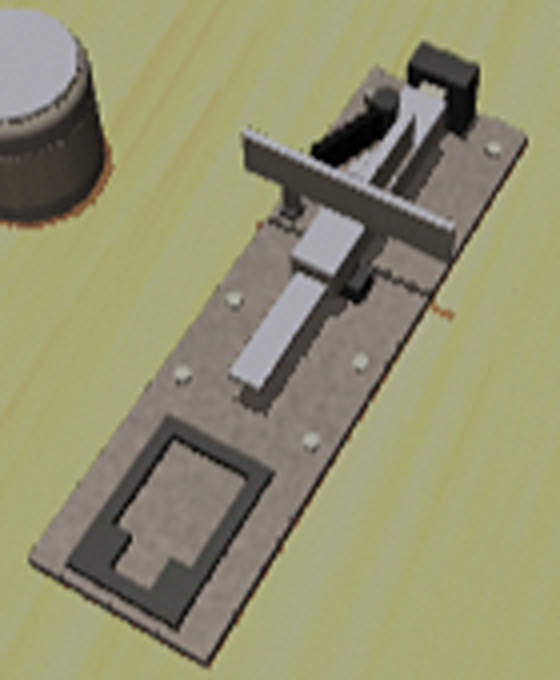

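Crops confirm it: the brown wooden one, scene (182,253), has a tongue pointing toward the jig's pocket end, so it is the foot. The jig's post is at scene (252,200) and its pocket at (328,152).

```bash
cat >> h.py <<'E'
def cloud(z):
    d=z['d'];H,W=d.shape;f=H/2/np.tan(np.radians(float(z['fovy']))/2)
    u,v=np.meshgrid(np.arange(W),np.arange(H))
    c=np.stack([(u-z['cx'])/f*d,(v-z['cy'])/f*d,d],-1)
    return c@z['T'][:3,:3].T+z['T'][:3,3]
def brown(z):
    hsv=cv2.cvtColor(z['rgb'],cv2.COLOR_RGB2HSV)
    return hsv
E
python3 - <<'E'
from h import *
z=load('scene0')
c=[onz(z,228+a/6,130+b/6,.012) for a,b in [(60,437),(210,568),(738,157),(590,45)]]
for p in c: print(p.round(4))
c=np.array(c); print('mid',c.mean(0), 'L',np.linalg.norm(c[2]-c[1]),np.linalg.norm(c[3]-c[0]),'yaw',[np.degrees(np.arctan2(*(b-a)[1::-1])) for a,b in[(c[1],c[2]),(c[0],c[3])]])
z=load('side0')
c=[onz(z,200+a/4,190+b/4,.012) for a,b in [(375,68),(30,558),(208,663),(527,138)]]
for p in c: print(p.round(4))
c=np.array(c); print('mid',c.mean(0), 'yaw',[np.degrees(np.arctan2(*(b-a)[1::-1])) for a,b in[(c[0],c[1]),(c[3],c[2])]])
for t,bx in [('scene0',(160,235,205,275)),('side0',(335,140,375,180))]:
    z=load(t);P=cloud(z);hsv=cv2.cvtColor(z['rgb'],cv2.COLOR_RGB2HSV)
    m=np.zeros(P.shape[:2],bool);x0,y0,x1,y1=bx;m[y0:y1,x0:x1]=1
    m&=(hsv[...,0]<15)&(hsv[...,1]>150)
    q=P[m]; top=q[(q[:,2]>.02)]
    r=cv2.minAreaRect((top[:,:2]*1000).astype(np.float32)); print(t,m.sum(),len(top),top.mean(0),np.median(q[:,2]),r)
z=load('scene0')
for a,b in [(352,385),(445,322),(418,450),(508,380),(492,310),(524,342)]: print(onz(z,110+a/6,190+b/6,.024).round(4))
E
```

```text
[ 0.453  -0.0892  0.012 ]
[ 0.5699 -0.1033  0.012 ]
[0.6176 0.2993 0.012 ]
[0.5004 0.317  0.012 ]
mid [0.53522005 0.10593769 0.012     ] L 0.40543805117003073 0.40896090093761384 yaw [np.float64(83.23937454633392), np.float64(83.34223532048816)]
[ 0.564  -0.0994  0.012 ]
[0.6133 0.3051 0.012 ]
[0.4955 0.32   0.012 ]
[ 0.4468 -0.0819  0.012 ]
mid [0.52991289 0.11095484 0.012     ] yaw [np.float64(83.05247700585299), np.float64(83.09933164557516)]
scene0 397 290 [ 0.4588069  -0.33712752  0.02900388] 0.022596867662902698 ((823.0679931640625, -576.2708740234375), (83.1233139038086, 944.7020263671875), 56.531288146972656)
side0 348 261 [ 0.45548187 -0.32858442  0.02448488] 0.02379195856225913 ((456.0979309082031, -326.8816223144531), (81.53961181640625, 48.39112091064453), 85.83267974853516)
[ 0.4285 -0.3648  0.024 ]
[ 0.4376 -0.3101  0.024 ]
[ 0.4804 -0.3702  0.024 ]
[ 0.4861 -0.3144  0.024 ]
[ 0.4508 -0.2903  0.024 ]
[ 0.4766 -0.2937  0.024 ]
```

```bash
cat >> h.py <<'E'
def Rq(q):
    from scipy.spatial.transform import Rotation as R
    return R.from_quat([q[1],q[2],q[3],q[0]]).as_matrix()
def state():
    o=get_obs();M=Rq(o['tool_rot']);a=np.degrees(np.arctan2(M[1,0],M[0,0]))
    return o,M,a
def plan(target,ang,n,tmax=10.5):
    """rows to target pos (world) and tool-x world angle"""
    o,M,a=state();p=o['position'];d=(ang-a+180)%360-180
    rows=[];t=-d/n
    for i in range(n):
        w=(np.array(target)-p)/n
        c=np.radians(a+d/n*i);x=np.array([np.cos(c),np.sin(c),0]);y=np.array([np.sin(c),-np.cos(c),0])
        rows.append([round(float(w@x*1000),1),round(float(w@y*1000),1),round(float(-w[2]*1000),1)])
    print('t',round(o['t'],2),'pos',p.round(4),'ang',round(a,2),'tilt',M[:,2].round(4),'open',round(o['opening'],3),'F',o['force'].round(1))
    print(rows,'turn',round(t,2),'max',max(np.linalg.norm(r) for r in rows))
E
python3 - <<'E'
from h import *
plan((.46,-.305,.19),-6,10)
import station; print([n for n in dir(station) if n[0]!='_'], getattr(station,'hold_point_z',None))
z=load('scene0'); print(onz(z,110+560/6,190+185/6,.024), onz(z,110+135/6,190+440/6,.024))
E
```

```text
t 0.15 pos [ 0.201  -0.5911  0.2069] ang -71.22 tilt [-4.0e-04  1.8e-03 -1.0e+00] open 0.998 F [-0.6  0.3 -0.4]
[[-18.7, -33.7, 1.7], [-14.8, -35.6, 1.7], [-10.6, -37.1, 1.7], [-6.4, -38.1, 1.7], [-2.0, -38.5, 1.7], [2.4, -38.5, 1.7], [6.7, -38.0, 1.7], [11.0, -37.0, 1.7], [15.1, -35.5, 1.7], [19.1, -33.5, 1.7]] turn -6.52 max 38.671177897757396
['Unreachable', 'calibration', 'get_obs', 'grab_frame', 'hand_in', 'hold_point_z'] 0.0187
[ 0.42352426 -0.21412214  0.024     ] [ 0.36934452 -0.45308951  0.024     ]
```

>>> move_arm:
  grip: [-1, -1, -1, -1, -1]
  dp:
    - [-19, -34, 2]
    - [-15, -36, 2]
    - [-11, -37, 2]
    - [-6, -38, 2]
    - [-2, -39, 2]
  turn: [-6.5, -6.5, -6.5, -6.5, -6.5]

```text
t: 0.78
position: [0.3314, -0.4437, 0.1948]
tool_rot: [-0.001, 0.946, -0.326, -0.001]
force: [0.4, -0.7, 0.6]
opening: 0.997
```

```bash
python3 -c "
from h import *
plan((.46,-.305,.19),-6,5)"
```

```text
t 0.78 pos [ 0.3314 -0.4437  0.1948] ang -38.0 tilt [-0.0015  0.0033 -1.    ] open 0.997 F [ 0.4 -0.7  0.6]
[[3.2, -37.7, 1.0], [7.4, -37.1, 1.0], [11.5, -36.1, 1.0], [15.4, -34.6, 1.0], [19.2, -32.6, 1.0]] turn -6.4 max 37.90065962486669
```

>>> move_arm:
  grip: [-1, -1, -1, -1, -1]
  dp:
    - [3, -38, 1]
    - [7, -37, 1]
    - [11, -36, 1]
    - [15, -35, 1]
    - [19, -33, 1]
  turn: [-6.4, -6.4, -6.4, -6.4, -6.4]

```text
t: 1.4
position: [0.4605, -0.2962, 0.1883]
tool_rot: [-0.003, 0.999, -0.043, -0.002]
force: [0.3, 0.3, 0.6]
opening: 1.002
```

```bash
python3 -c "
from h import *
cap('wrist','w1');plan((.46,-.305,.19),-6,5)"
```

```text
t 1.45 pos [ 0.4633 -0.2925  0.1882] ang -4.67 tilt [-6.0e-04  8.9e-03 -1.0e+00] open 0.999 F [ 1.3  2.2 -0.4]
[[-0.4, 2.5, -0.4], [-0.4, 2.5, -0.4], [-0.4, 2.5, -0.4], [-0.4, 2.5, -0.4], [-0.4, 2.5, -0.4]] turn 0.27 max 2.563201123595259
```

View pics/w1.png

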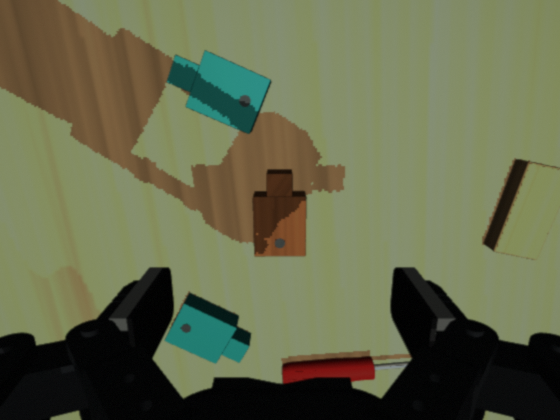

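```bash
python3 - <<'E'
from h import *
cap('wrist','w2'); crop('w2',230,150,110,120,'w2c',5)
plan((.46,-.305,.19),-6,5)
E
```

```text
t 1.5 pos [ 0.4617 -0.2945  0.1882] ang -4.87 tilt [-0.0026  0.0068 -1.    ] open 1.003 F [ 0.3 -0.9  0.5]
[[-0.2, 2.1, -0.4], [-0.1, 2.1, -0.4], [-0.1, 2.1, -0.4], [-0.1, 2.1, -0.4], [-0.1, 2.1, -0.4]] turn 0.23 max 2.147091055358389
```

View pics/w2c.png

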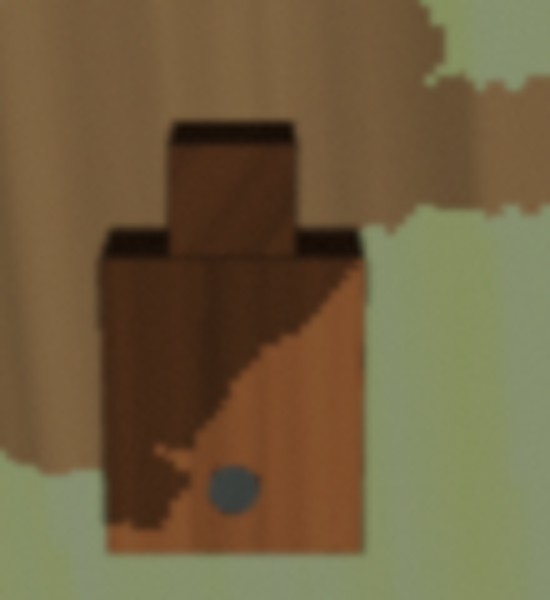

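The crop shows the foot's top face: front edge (250,201)–(303,201), rear edge (251,260)–(303,260), tongue end (264,179)–(289,179).

```bash
python3 - <<'E'
from h import *
z=load('w2')
P=np.array([onz(z,230+a/5,150+b/5,.024) for a,b in [(101,258),(366,257),(363,552),(107,552),(170,145),(296,143)]])
print(P.round(4)); print('size',np.linalg.norm(P[0]-P[1]),np.linalg.norm(P[1]-P[2]))
c=P[:4].mean(0); te=P[4:].mean(0); re=P[2:4].mean(0); fr=P[:2].mean(0)
print('c',c,'yaw',np.degrees(np.arctan2(*(te-re)[1::-1])),np.degrees(np.arctan2(*(fr-re)[1::-1])), 'len',np.linalg.norm(te-re))
print('edge yaws',[np.degrees(np.arctan2(*(b-a)[1::-1])) for a,b in[(P[3],P[0]),(P[2],P[1]),(P[0],P[1]),(P[3],P[2])]])
plan((c[0],c[1],.12),-4.9,5)
E
```

```text
[[ 0.4328 -0.3087  0.024 ]
 [ 0.4818 -0.3125  0.024 ]
 [ 0.4774 -0.3715  0.024 ]
 [ 0.4279 -0.3675  0.024 ]
 [ 0.4476 -0.2885  0.024 ]
 [ 0.4705 -0.29    0.024 ]]
size 0.04916900965955715 0.05922975067576892
c [ 0.4549877 -0.3400593  0.024    ] yaw 85.44502125232155 85.45689609482592 len 0.08055174517377325
edge yaws [np.float64(85.19710560331748), np.float64(85.71588737412377), np.float64(-4.3786506895270305), np.float64(-4.590465350513806)]
t 1.5 pos [ 0.4617 -0.2945  0.1882] ang -4.87 tilt [-0.0026  0.0068 -1.    ] open 1.003 F [ 0.3 -0.9  0.5]
[[-0.6, 9.2, 13.6], [-0.6, 9.2, 13.6], [-0.6, 9.2, 13.6], [-0.6, 9.2, 13.6], [-0.6, 9.2, 13.6]] turn 0.01 max 16.4304595188327
```

>>> move_arm:
  grip: [-1, -1, -1, -1, -1]
  dp:
    - [-1, 12, 20]
    - [-1, 12, 25]
    - [-1, 12, 30]
    - [0, 9, 30]
    - [0, 0, 20]
  turn: [0, 0, 0, 0, 0]

```text
t: 2.12
position: [0.4545, -0.3428, 0.0615]
tool_rot: [-0.001, 0.999, -0.044, -0.0]
force: [0.0, -0.2, -0.5]
opening: 1.001
```

```bash
python3 - <<'E'
from h import *
plan((.455,-.340,.010),-4.6,5)
E
```

```text
t 2.12 pos [ 0.4545 -0.3428  0.0615] ang -5.01 tilt [-1.0e-04  1.6e-03 -1.0e+00] open 1.001 F [ 0.  -0.2 -0.5]
[[0.1, -0.6, 10.3], [0.1, -0.6, 10.3], [0.1, -0.6, 10.3], [0.1, -0.6, 10.3], [0.1, -0.6, 10.3]] turn -0.08 max 10.317945531936095
```

>>> move_arm:
  grip: [-1, -1, -1, -1, -1]
  dp:
    - [0.5, -2, 16]
    - [0, -1, 16]
    - [0, 0, 12]
    - [0, 0, 6]
    - [0, 0, 0]
  turn: [-0.4, 0, 0, 0, 0]

```text
t: 2.75
position: [0.4535, -0.3398, 0.0075]
tool_rot: [-0.001, 0.999, -0.041, -0.001]
force: [-0.1, -0.4, -0.5]
opening: 1.002
```

```bash
python3 - <<'E'
from h import *
plan((.455,-.340,.010),-4.6,2)
E
```

```text
t 2.75 pos [ 0.4535 -0.3398  0.0075] ang -4.7 tilt [-0.0025  0.0028 -1.    ] open 1.002 F [-0.1 -0.4 -0.5]
[[0.8, 0.0, -1.2], [0.8, 0.0, -1.2]] turn -0.05 max 1.4422205101855958
```

>>> move_arm:
  grip: [-1, 0.6, 0.6, 0.6, 0.6]
  dp:
    - [1, 0, -2.5]
    - [0, 0, 0]
    - [0, 0, 0]
    - [0, 0, 0]
    - [0, 0, 0]
  turn: [0, 0, 0, 0, 0]
  squeeze: 40

```text
t: 3.38
position: [0.4564, -0.3412, 0.0125]
tool_rot: [0.0, 0.999, -0.041, 0.001]
force: [0.0, -0.2, -0.2]
opening: 0.2
```

>>> move_arm:
  grip: [0.6, 0.6, 0.6, 0.6, 0.6]
  dp:
    - [0, 0, 0]
    - [0, 0, 0]
    - [0, 0, -20]
    - [0, 0, -40]
    - [0, 0, -40]
  turn: [0, 0, 0, 0, 0]

```text
t: 4.0
position: [0.4538, -0.3391, 0.1134]
tool_rot: [-0.002, 0.999, -0.041, -0.003]
force: [0.8, -0.4, 0.5]
opening: 0.202
```

```bash
python3 - <<'E'
from h import *
cap('wrist','w3'); cap('scene','s3')
plan((.455,-.340,.010),-4.6,2)
E
```

```text
t 4.1 pos [ 0.4577 -0.3424  0.1182] ang -4.68 tilt [ 0.0038 -0.0027 -1.    ] open 0.204 F [ 0.3 -1.3  0.6]
[[-1.4, -1.1, 54.1], [-1.4, -1.1, 54.1]] turn -0.04 max 54.12928966834869
```

View pics/w3.png

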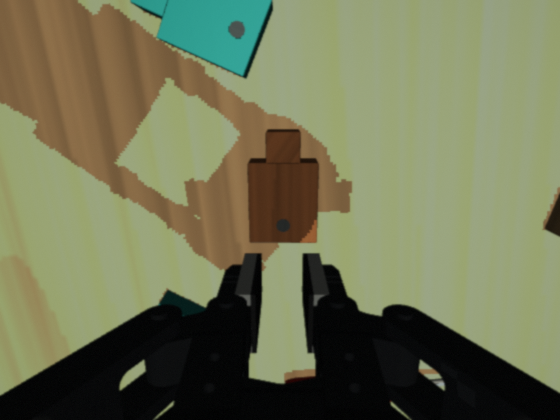

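The gripper closed to 0.2 and the block stayed on the table at (283,202), so it wasn't gripped. I'll check why.

```bash
python3 - <<'E'
from h import *
z=load('w3'); crop('w3',220,110,130,170,'w3c',4)
P=np.array([onz(z,u,v,.024) for u,v in [(248,164),(318,164),(317,242),(249,242),(266,134),(300,134)]]); print(P.round(4),P[:4].mean(0))
C=cloud(z); 
for u,v in [(283,200),(283,220),(310,238),(350,250),(283,145),(253,270),(253,300),(312,270)]: print(u,v,C[v,u].round(4))
print([proj(z,p) for p in [(.4577,-.3424,.1182)]])
crop('s3',100,170,140,110,'s3c',5)
E
```

```text
[[ 0.4325 -0.3093  0.024 ]
 [ 0.4812 -0.3132  0.024 ]
 [ 0.4773 -0.3712  0.024 ]
 [ 0.427  -0.3672  0.024 ]
 [ 0.4469 -0.2897  0.024 ]
 [ 0.47   -0.2916  0.024 ]] [ 0.45448427 -0.34020047  0.024     ]
283 200 [ 0.4548 -0.3368  0.0252]
283 220 [ 0.4536 -0.3518  0.0249]
310 238 [ 0.4723 -0.3672  0.0251]
350 250 [ 0.5051 -0.3894  0.0007]
283 145 [ 0.4579 -0.2981  0.0235]
253 270 [ 0.4448 -0.3276  0.1567]
253 300 [ 0.4461 -0.3295  0.1749]
312 270 [ 0.4662 -0.3289  0.1576]
[(np.float64(289.68397722861795), np.float64(260.92144550510596))]
```

View pics/s3c.png

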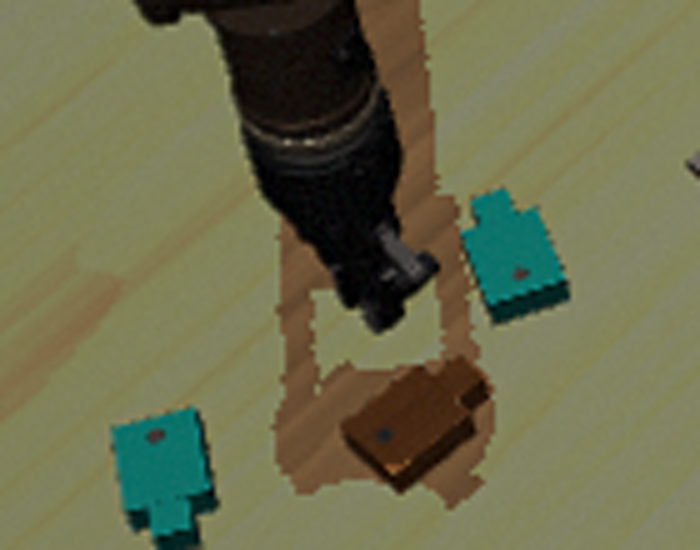

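View pics/w3c.png

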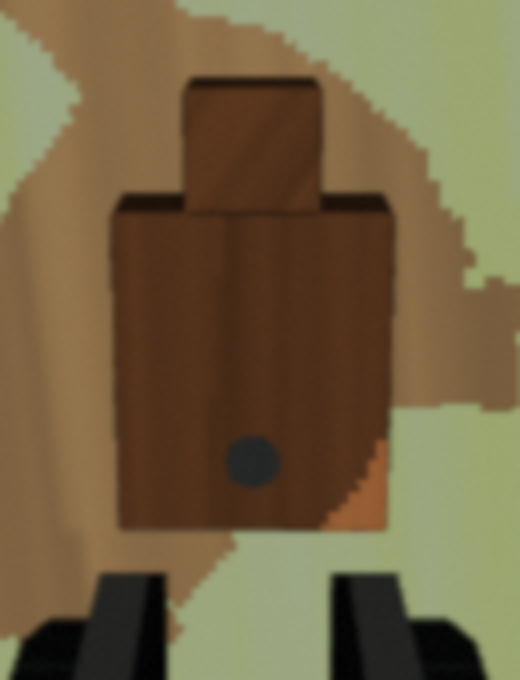

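```bash
python3 - <<'E'
from h import *
z=load('w3');C=cloud(z)
for v in range(248,300,4): print(v,C[v,254].round(4),C[v,310].round(4))
z=load('w2');C=cloud(z)
print('w2 pos .4617 -.2945 .1882')
for v in range(262,300,4): print(v,C[v,160].round(4),C[v,410].round(4))
E
```

```text
248 [ 4.274e-01 -3.820e-01 -4.000e-04] [ 4.729e-01 -3.853e-01  3.000e-04]
252 [ 4.271e-01 -3.852e-01  4.000e-04] [ 4.727e-01 -3.890e-01 -1.000e-04]
256 [ 0.4442 -0.3273  0.1446] [ 0.4663 -0.3289  0.145 ]
260 [ 0.4446 -0.3272  0.1488] [ 0.4661 -0.3289  0.1487]
264 [ 0.4447 -0.3277  0.1514] [ 0.4659 -0.3293  0.1514]
268 [ 0.445  -0.3276  0.1552] [ 0.4657 -0.3295  0.1545]
272 [ 0.4453 -0.3277  0.1583] [ 0.4654 -0.3296  0.1577]
276 [ 0.4457 -0.327   0.163 ] [ 0.4652 -0.3289  0.1621]
280 [ 0.4458 -0.3275  0.165 ] [ 0.465  -0.3296  0.1638]
284 [ 0.446  -0.3279  0.1672] [ 0.4648 -0.3294  0.1671]
288 [ 0.4462 -0.3279  0.17  ] [ 0.4646 -0.329   0.1705]
292 [ 0.4463 -0.328   0.1724] [ 0.4644 -0.3289  0.1733]
296 [ 0.4463 -0.3289  0.1735] [ 0.4643 -0.3295  0.1748]
w2 pos .4617 -.2945 .1882
262 [ 3.297e-01 -3.721e-01  2.000e-04] [ 5.896e-01 -3.932e-01 -4.000e-04]
266 [ 3.288e-01 -3.768e-01 -3.000e-04] [ 5.894e-01 -3.974e-01  2.000e-04]
270 [ 0.4203 -0.2785  0.2316] [ 0.5109 -0.2854  0.2322]
274 [ 0.4214 -0.2784  0.2352] [ 0.5101 -0.2858  0.2346]
278 [ 0.4219 -0.2791  0.2369] [ 0.5089 -0.2855  0.2382]
282 [ 0.4218 -0.2804  0.2374] [ 0.5081 -0.2856  0.2408]
286 [ 0.4215 -0.282   0.2374] [ 0.507  -0.2854  0.244 ]
290 [ 0.4211 -0.2837  0.2371] [ 0.507  -0.2867  0.2442]
294 [ 0.4215 -0.2845  0.2386] [ 0.5068 -0.2879  0.2446]
298 [ 0.4213 -0.2859  0.2388] [ 0.5068 -0.2893  0.2449]
```

```bash
python3 - <<'E'
from h import *
z=load('s3');im=cv2.imread('pics/s3.png')
S=8;x0,y0=150,200
c=cv2.resize(im[y0:y0+60,x0:x0+60],None,fx=S,fy=S,interpolation=cv2.INTER_CUBIC)
for h,col in [(.1182,(0,0,255)),(.1435,(0,255,0)),(.13,(255,0,0))]:
    u,v=proj(z,(.4577,-.3424,h)); cv2.circle(c,(int((u-x0+.5)*S),int((v-y0+.5)*S)),4,col,-1); print(u,v)
cv2.imwrite('pics/s3d.png',c)
z=load('side0')
E
```

```text
175.79206985056658 236.72001249225383
174.28093174533655 231.65855523045403
175.0922347996256 234.37596121832476
```

View pics/s3d.png

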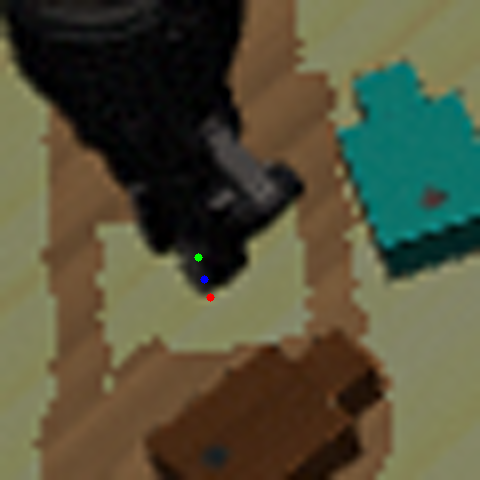

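```bash
python3 - <<'E'
from h import *
cap('side','d3')
o,M,a=state();p=o['position'];print(p)
z=load('d3');im=cv2.imread('pics/d3.png');u,v=map(int,proj(z,p));S=8;x0,y0=u-45,v-50
c=cv2.resize(im[y0:y0+75,x0:x0+90],None,fx=S,fy=S,interpolation=cv2.INTER_CUBIC)
for h,col in [(0,(0,0,255)),(.013,(255,0,0)),(.026,(0,255,0))]:
  for s in (-.0085,.0085):
    u,v=proj(z,p+M[:,0]*s+np.array([0,0,h])); cv2.circle(c,(int((u-x0+.5)*S),int((v-y0+.5)*S)),4,col,-1)
cv2.imwrite('pics/d3d.png',c)
E
```

```text
[ 0.45626895 -0.34125509  0.11577894]
```

View pics/d3d.png

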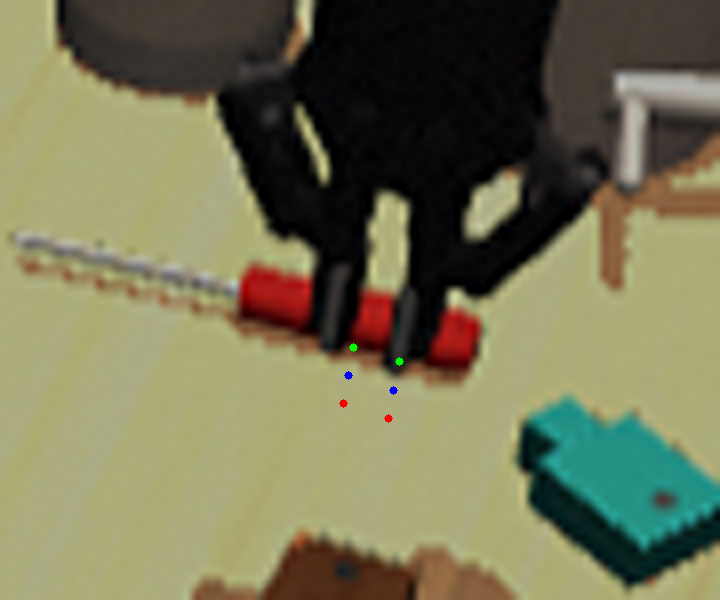

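```bash
python3 - <<'E'
from h import *
for t,pw in [('s3',(.4577,-.3424,.1182)),('d3',(.4563,-.3413,.1158))]:
    z=load(t);im=cv2.imread(f'pics/{t}.png');p=np.array(pw);M=Rq([0,.999,-.041,0])
    u,v=map(int,proj(z,p));S=8;x0,y0=u-35,v-45
    c=cv2.resize(im[y0:y0+65,x0:x0+70],None,fx=S,fy=S,interpolation=cv2.INTER_CUBIC)
    for h,col in [(0,(0,0,255)),(.025,(0,255,0))]:
      for s in (-1,1):
        q=[proj(z,p+M[:,0]*s*a+M[:,1]*b+np.array([0,0,h])) for a,b in [(.0085,-.011),(.0085,.011),(.02,.011),(.02,-.011)]]
        cv2.polylines(c,[np.array([[(a-x0+.5)*S,(b-y0+.5)*S] for a,b in q],int)],True,col,1)
    cv2.imwrite(f'pics/{t}e.png',c)
a=cv2.imread('pics/s3e.png');b=cv2.imread('pics/d3e.png');cv2.imwrite('pics/e.png',cv2.resize(np.hstack([a,b]),None,fx=.7,fy=.7))
E
```

```text
(no output)
```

View pics/e.png

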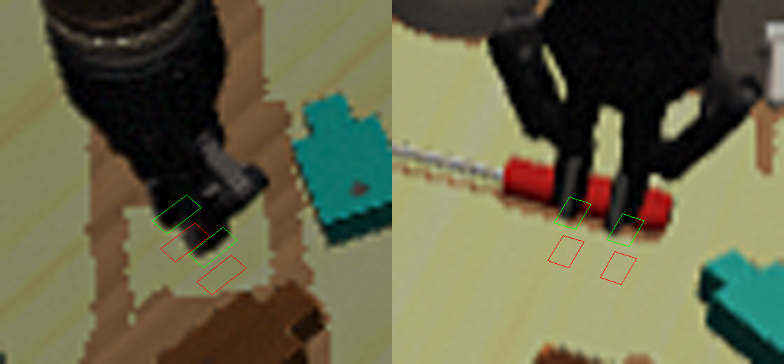

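Both outside cameras agree that the fingertips end about 22–25 mm above the reported TCP. I'll set a partial opening of about 66 mm and measure the tip height at that opening.

>>> move_arm:
  grip: [-0.56, -0.56, -0.56, -0.56, -0.56]
  dp:
    - [0, 0, 15]
    - [0, 0, 15]
    - [0, 0, 0]
    - [0, 0, 0]
    - [0, 0, 0]
  turn: [0, 0, 0, 0, 0]

```text
t: 4.78
position: [0.4528, -0.3383, 0.0792]
tool_rot: [-0.003, 0.999, -0.041, -0.003]
force: [0.6, -0.3, -0.1]
opening: 0.779
```

```bash
python3 - <<'E'
from h import *
cap('wrist','w4');plan((.4547,-.3401,.03),-4.6,2)
z=load('w4');C=cloud(z);p=get_obs()['position']
m=(C[...,2]>p[2]-.02)&(z['d']>0)
for s in (-1,1):
    for k in range(0,60,6):
        u=281+s*k
        vs=np.where(m[:,u])[0]
        if len(vs) : print(u,vs[0],C[vs[0]+1,u].round(4),(C[vs[0]+1,u]-p).round(4))
E
```

```text
t 4.83 pos [ 0.4529 -0.3383  0.0794] ang -4.68 tilt [-0.0063  0.0061 -1.    ] open 0.772 F [0.  0.4 0. ]
[[1.0, 0.8, 24.7], [1.0, 0.8, 24.7]] turn -0.04 max 24.733176100129153
281 384 [ 0.4544 -0.3295  0.1774] [0.0015 0.0089 0.098 ]
275 383 [ 0.4531 -0.3288  0.1777] [0.0002 0.0095 0.0984]
269 382 [ 0.4518 -0.3283  0.1779] [-0.0011  0.0101  0.0986]
263 380 [ 0.4504 -0.3284  0.177 ] [-0.0025  0.0099  0.0977]
257 379 [ 0.449  -0.329   0.1759] [-0.004   0.0093  0.0966]
251 378 [ 0.4477 -0.3282  0.1765] [-0.0052  0.0102  0.0971]
245 377 [ 0.4463 -0.3283  0.1759] [-0.0066  0.01    0.0965]
239 377 [ 0.4448 -0.3288  0.1752] [-0.0081  0.0096  0.0958]
233 377 [ 0.4436 -0.3281  0.1759] [-0.0093  0.0102  0.0965]
227 377 [ 0.442  -0.3287  0.1751] [-0.0109  0.0096  0.0957]
281 384 [ 0.4544 -0.3295  0.1774] [0.0015 0.0089 0.098 ]
287 383 [ 0.4558 -0.3288  0.1779] [0.0029 0.0095 0.0986]
293 382 [ 0.4572 -0.3279  0.1788] [0.0043 0.0105 0.0995]
299 381 [ 0.4585 -0.329   0.1774] [0.0055 0.0094 0.0981]
305 379 [ 0.4598 -0.3295  0.1764] [0.0069 0.0089 0.097 ]
311 378 [ 0.4612 -0.3297  0.1758] [0.0083 0.0086 0.0965]
317 377 [ 0.4626 -0.3294  0.176 ] [0.0096 0.0089 0.0967]
323 377 [ 0.4639 -0.3297  0.1758] [0.011  0.0086 0.0965]
329 377 [ 0.4653 -0.3303  0.1752] [0.0124 0.008  0.0959]
335 377 [ 0.4667 -0.3303  0.1753] [0.0138 0.008  0.096 ]
```

View pics/w4.png

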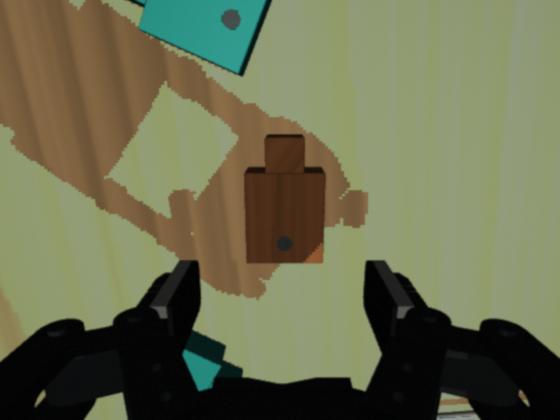

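```bash
python3 - <<'E'
from h import *
z=load('w4');C=cloud(z);p=np.array([.4529,-.3383,.0794])
for u in (188,194,372,378):
    for v in (258,262,264,266,270,276): print(u,v,(C[v,u]-p).round(4))
E
```

```text
188 258 [-0.0708 -0.0329 -0.0793]
188 262 [-0.0342  0.0138  0.0369]
188 264 [-0.0339  0.0135  0.0382]
188 266 [-0.0333  0.0138  0.0406]
188 270 [-0.0328  0.0132  0.043 ]
188 276 [-0.032   0.0125  0.0465]
194 258 [-0.0662 -0.033  -0.0786]
194 262 [-0.0321  0.0134  0.0365]
194 264 [-0.0318  0.0132  0.0379]
194 266 [-0.032   0.0122  0.0375]
194 270 [-0.0324  0.0104  0.0371]
194 276 [-0.0324  0.0084  0.0382]
372 258 [ 0.0614 -0.0432 -0.0793]
372 262 [0.0357 0.0082 0.0365]
372 264 [0.0355 0.0079 0.0377]
372 266 [0.0349 0.0083 0.0403]
372 270 [0.0345 0.0074 0.0417]
372 276 [0.0343 0.0055 0.0428]
378 258 [ 0.066  -0.0441 -0.0805]
378 262 [0.0383 0.0073 0.0351]
378 264 [0.0376 0.008  0.0384]
378 266 [0.0373 0.0078 0.0395]
378 270 [0.0364 0.0079 0.0431]
378 276 [0.0352 0.0081 0.048 ]
```

At 66 mm opening the tips are about 35 mm above the reported TCP, so about 32 mm at the 50 mm grasp. I'll aim for TCP z ≈ -0.020, going down in guarded steps.

>>> move_arm:
  grip: [-0.56, -0.56, -0.56, -0.56, -0.56]
  dp:
    - [2, 1.5, 25]
    - [0, 0, 25]
    - [0, 0, 16]
    - [0, 0, 6]
    - [0, 0, 0]
  turn: [0, 0, 0, 0, 0]

```text
t: 5.45
position: [0.4571, -0.3419, 0.008]
tool_rot: [-0.001, 0.999, -0.041, -0.001]
force: [0.4, -0.5, 0.3]
opening: 0.779
```

```bash
python3 - <<'E'
from h import *
cap('wrist','w5');plan((.4547,-.3401,-.02),-4.6,2)
E
```

```text
t 5.5 pos [ 0.4573 -0.3421  0.0084] ang -4.68 tilt [-9.0e-04  1.4e-03 -1.0e+00] open 0.782 F [-0.3  0.6 -0.4]
[[-1.4, -0.9, 14.2], [-1.4, -0.9, 14.2]] turn -0.04 max 14.297202523570826
```

View pics/w5.png

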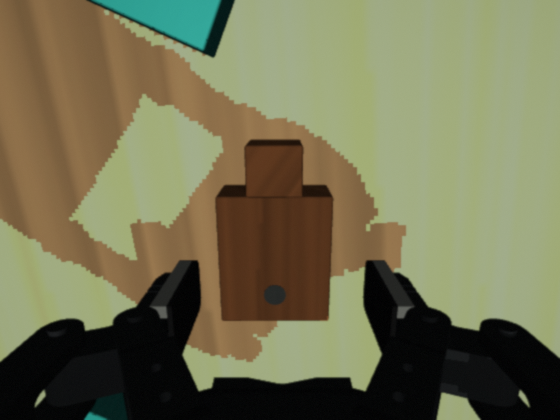

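>>> move_arm:
  grip: [-0.56, -0.56, -0.56, -0.56, -0.56]
  dp:
    - [-2.5, -1, 14]
    - [0, 0, 10]
    - [0, 0, 5]
    - [0, 0, 0]
    - [0, 0, 0]
  turn: [0, 0, 0, 0, 0]

```text
t: 6.12
position: [0.4557, -0.3417, -0.0212]
tool_rot: [0.0, 0.999, -0.041, 0.001]
force: [-0.8, -0.2, -0.5]
opening: 0.779
```

```bash
python3 - <<'E'
from h import *
cap('wrist','w6');plan((.4547,-.3401,-.02),-4.6,2)
E
```

```text
t 6.17 pos [ 0.4557 -0.3417 -0.0212] ang -4.68 tilt [ 1.e-03 -3.e-04 -1.e+00] open 0.78 F [ 0.6  0.  -0.5]
[[-0.6, -0.7, -0.6], [-0.6, -0.7, -0.6]] turn -0.04 max 1.1
```

View pics/w6.png

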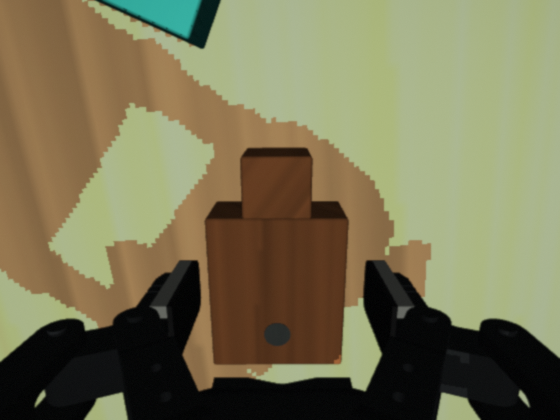

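>>> move_arm:
  grip: [0.3, 0.3, 0.3, 0.3, 0.3]
  dp:
    - [-1.2, 0, 0]
    - [0, 0, 0]
    - [0, 0, 0]
    - [0, 0, 0]
    - [0, 0, 0]
  turn: [0, 0, 0, 0, 0]
  squeeze: 45

```text
t: 6.8
position: [0.4547, -0.3419, -0.0206]
tool_rot: [0.001, 0.999, -0.041, 0.001]
force: [0.3, -0.4, -1.0]
opening: 0.572
```

```bash
python3 - <<'E'
from h import *
cap('wrist','w7');plan((.4547,-.3401,-.02),-4.6,2)
E
```

```text
t 6.85 pos [ 0.4547 -0.3419 -0.0206] ang -4.68 tilt [ 0.0018 -0.0011 -1.    ] open 0.574 F [0.3 0.1 0. ]
[[-0.1, -0.9, -0.3], [-0.1, -0.9, -0.3]] turn -0.04 max 0.9539392014169457
```

View pics/w7.png

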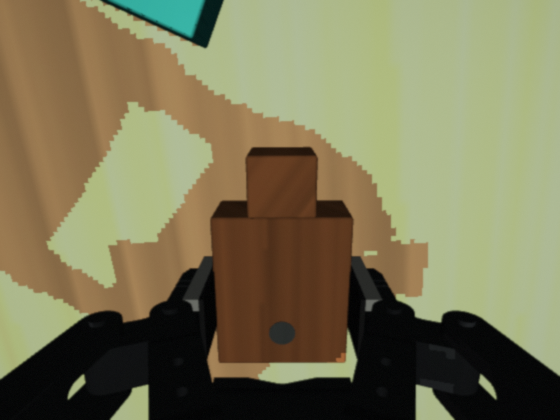

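>>> move_arm:
  grip: [0.3, 0.3, 0.3, 0.3, 0.3]
  dp:
    - [0, 0, -10]
    - [0, 0, -25]
    - [0, 0, -35]
    - [0, 0, -35]
    - [0, 0, -30]
  turn: [0, 0, 0, 0, 0]

```text
t: 7.48
position: [0.4512, -0.3389, 0.1158]
tool_rot: [-0.003, 0.999, -0.041, -0.003]
force: [0.3, -0.4, -1.9]
opening: 0.574
```

```bash
python3 - <<'E'
from h import *
plan((.540,.173,.12),-6.9,11)
E
```

```text
t 7.47 pos [ 0.4512 -0.3389  0.1158] ang -4.67 tilt [-0.0058  0.0054 -1.    ] open 0.574 F [ 0.3 -0.4 -1.9]
[[4.3, -47.0, -0.4], [4.1, -47.1, -0.4], [3.9, -47.1, -0.4], [3.8, -47.1, -0.4], [3.6, -47.1, -0.4], [3.4, -47.1, -0.4], [3.3, -47.1, -0.4], [3.1, -47.1, -0.4], [2.9, -47.1, -0.4], [2.8, -47.2, -0.4], [2.6, -47.2, -0.4]] turn 0.2 max 47.28466982014361
```

Force shows -1.9 N in z, which means the block is held (the opening is still 49 mm). Transferring to the jig.

>>> move_arm:
  grip: [0.3, 0.3, 0.3, 0.3, 0.3]
  dp:
    - [4, -25, -3]
    - [4, -45, -2]
    - [4, -50, -1]
    - [4, -50, 0]
    - [3, -50, 0]
  turn: [0.2, 0.2, 0.2, 0.2, 0.2]

```text
t: 8.1
position: [0.494, -0.1218, 0.1297]
tool_rot: [0.001, 0.999, -0.054, 0.003]
force: [0.9, -0.1, -1.1]
opening: 0.574
```

>>> move_arm:
  grip: [0.3, 0.3, 0.3, 0.3, 0.3]
  dp:
    - [3, -50, 0]
    - [3, -50, 0]
    - [3, -50, 0]
    - [3, -45, 0]
    - [3, -35, 0]
  turn: [0.2, 0.2, 0.2, 0.2, 0.2]

```text
t: 8.72
position: [0.5346, 0.1137, 0.1322]
tool_rot: [0.001, 0.998, -0.062, 0.004]
force: [0.6, -0.1, -1.6]
opening: 0.575
```

```bash
python3 - <<'E'
from h import *
plan((.540,.173,.11),-6.9,2)
E
```

```text
t 8.72 pos [0.5346 0.1137 0.1322] ang -7.09 tilt [ 0.0084 -0.0032 -1.    ] open 0.575 F [ 0.6 -0.1 -1.6]
[[-1.0, -29.8, 11.1], [-0.9, -29.8, 11.1]] turn -0.09 max 31.815876539866068
```

>>> move_arm:
  grip: [0.3, 0.3, 0.3, 0.3, 0.3]
  dp:
    - [-1, -30, 5]
    - [-1, -20, 5]
    - [0, 0, 5]
    - [0, 0, 0]
    - [0, 0, 0]
  turn: [-0.1, -0.1, 0, 0, 0]

```text
t: 9.35
position: [0.5382, 0.1657, 0.1174]
tool_rot: [0.002, 0.998, -0.058, 0.004]
force: [0.7, -0.3, -2.4]
opening: 0.577
```

```bash
python3 - <<'E'
from h import *
cap('wrist','w8');plan((.540,.173,.11),-6.9,2)
E
```

```text
t 9.4 pos [0.5381 0.1656 0.1174] ang -6.7 tilt [ 0.0081 -0.0048 -1.    ] open 0.577 F [ 0.5 -0.7 -1.6]
[[0.5, -3.8, 3.7], [0.5, -3.8, 3.7]] turn 0.1 max 5.327288240746881
```

View pics/w8.png

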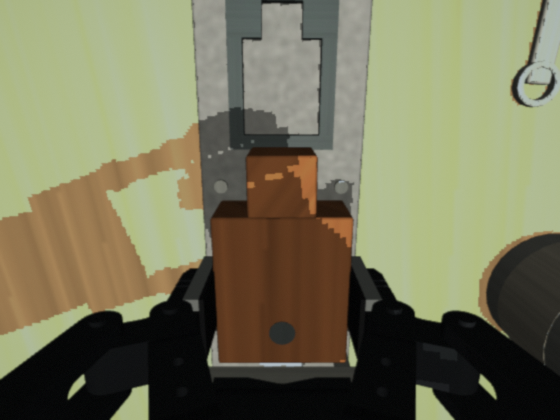

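```bash
python3 - <<'E'
from h import *
crop('w8',190,0,190,150,'w8a',4); crop('w8',195,130,180,240,'w8b',3)
E
```

```text
(no output)
```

View pics/w8a.png

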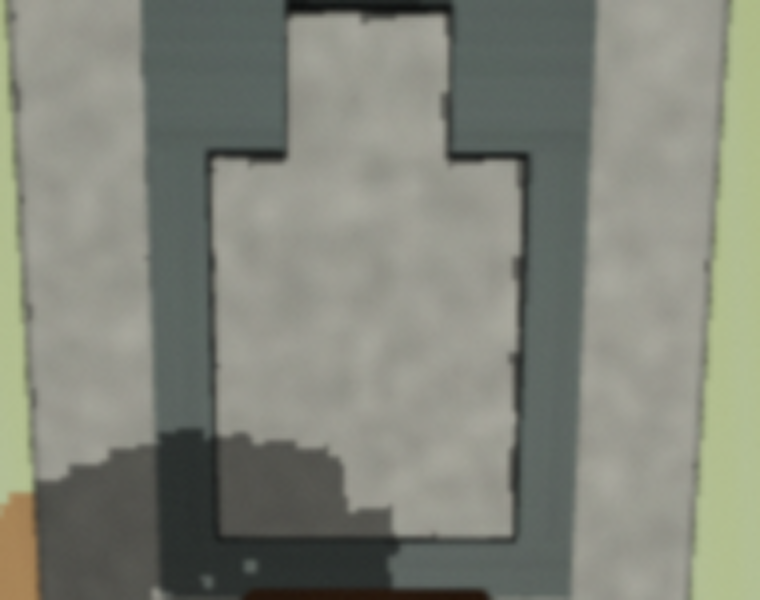

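View pics/w8b.png

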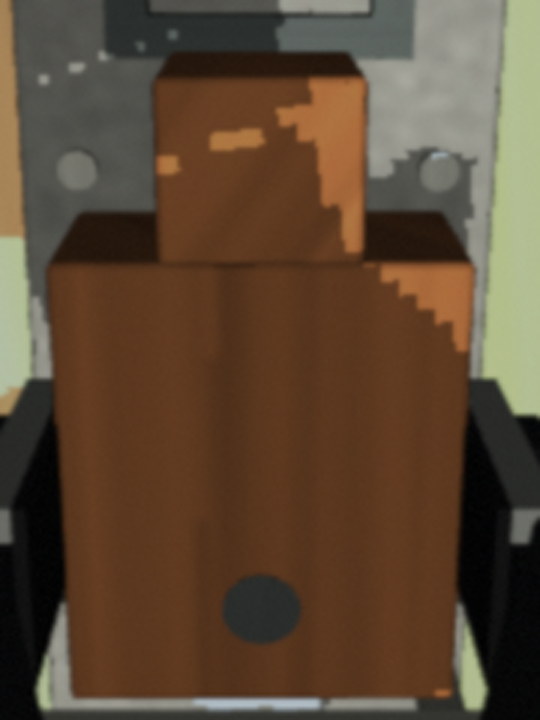

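```bash
cat > meas.py <<'E'
from h import *
def yaw(a,b): return np.degrees(np.arctan2(*(b-a)[1::-1]))
def outline(P,tag):
    # P order FL,FR,RR,RL,TL,TR
    c=P[:4].mean(0); f=P[:2].mean(0); r=P[2:4].mean(0); t=P[4:].mean(0)
    print(tag,'c',c.round(4),'W',[round(np.linalg.norm(P[0]-P[1])*1e3,1),round(np.linalg.norm(P[2]-P[3])*1e3,1)],'L',round(np.linalg.norm(f-r)*1e3,1),'tongue',round(np.linalg.norm(t-r)*1e3,1),
     'yaw axis',round(yaw(r,t),2),'sides',round(yaw(P[3],P[0]),2),round(yaw(P[2],P[1]),2),'cross+90',round(yaw(P[0],P[1])+90,2),round(yaw(P[3],P[2])+90,2))
    return c
E
python3 - <<'E'
from meas import *
z=load('w8')
K=np.array([onz(z,190+a/4,b/4,.020) for a,b in [(208,150),(530,150),(517,540),(218,540),(286,5),(454,5)]])
kc=outline(K,'pocket')
for h in (.158,.162):
    B=np.array([onz(z,195+a/3,130+b/3,h) for a,b in [(50,263),(472,263),(455,697),(72,697),(155,77),(366,78)]])
    bc=outline(B,'block%.3f'%h)
L=[onz(z,190+a/4,b/4,.012) for a,b in [(40,580),(15,110),(690,580),(722,60)]]
print('board yaw',yaw(L[0],L[1]),yaw(L[2],L[3]), L[0].round(4),L[2].round(4))
o=get_obs();print(o['position'],Rq(o['tool_rot']).round(4))
E
```

```text
pocket c [0.5487 0.243  0.02  ] W [np.float64(52.8), np.float64(52.6)] L 63.0 tongue 84.3 yaw axis 83.1 sides 83.22 83.06 cross+90 83.43 83.31
block0.158 c [0.5385 0.1653 0.158 ] W [np.float64(50.2), np.float64(51.6)] L 61.4 tongue 83.5 yaw axis 83.66 sides 83.07 84.3 cross+90 83.19 82.94
block0.162 c [0.5387 0.1675 0.162 ] W [np.float64(48.6), np.float64(49.9)] L 59.5 tongue 80.9 yaw axis 83.66 sides 83.07 84.3 cross+90 83.19 82.94
board yaw 82.86226714531605 83.33154193040008 [0.4848 0.2108 0.012 ] [0.6027 0.197  0.012 ]
[0.53810836 0.16555031 0.11735689] [[ 0.9931 -0.1168  0.0081]
 [-0.1167 -0.9932 -0.0048]
 [ 0.0086  0.0038 -1.    ]]
```

```bash
python3 - <<'E'
from h import *
plan((.5485,.2417,.025),-6.8,5)
E
```

```text
t 9.4 pos [0.5381 0.1656 0.1174] ang -6.7 tilt [ 0.0081 -0.0048 -1.    ] open 0.577 F [ 0.5 -0.7 -1.6]
[[0.3, -15.4, 18.5], [0.3, -15.4, 18.5], [0.3, -15.4, 18.5], [0.3, -15.4, 18.5], [0.3, -15.4, 18.5]] turn 0.02 max 24.072806234421446
```

>>> move_arm:
  grip: [0.3, 0.3, 0.3, 0.3, 0.3]
  dp:
    - [0.3, -25, 5]
    - [0.3, -27, 10]
    - [0.3, -20, 20]
    - [0.3, -5, 25]
    - [0, 0, 20]
  turn: [0, 0, 0, 0, 0]

```text
t: 10.02
position: [0.5542, 0.24, 0.0389]
tool_rot: [0.001, 0.998, -0.062, 0.008]
force: [-0.6, 0.1, -0.5]
opening: 0.574
```

>>> move_arm:
  grip: [0.3, 0.3, 0.3, 0.3, 0.3]
  dp:
    - [0, 0, 5]
    - [0, 0, 0]
    - [0, 0, 0]
    - [0, 0, 0]
    - [0, 0, 0]
  turn: [0, 0, 0, 0, 0]

```text
t: 10.65
position: [0.5549, 0.238, 0.0344]
tool_rot: [0.001, 0.998, -0.063, 0.008]
force: [0.9, -0.7, -1.6]
opening: 0.573
```

```bash
python3 - <<'E'
from h import *
cap('wrist','w9');plan((.5485,.2417,.01),-6.8,3)
E
```

```text
t 10.7 pos [0.555  0.238  0.0345] ang -7.25 tilt [ 0.0163 -0.0036 -0.9999] open 0.57 F [ 0.4 -0.1 -1.3]
[[-2.3, -0.9, 8.2], [-2.3, -0.9, 8.2], [-2.3, -0.9, 8.2]] turn -0.15 max 8.563877626402656
```

View pics/w9.png

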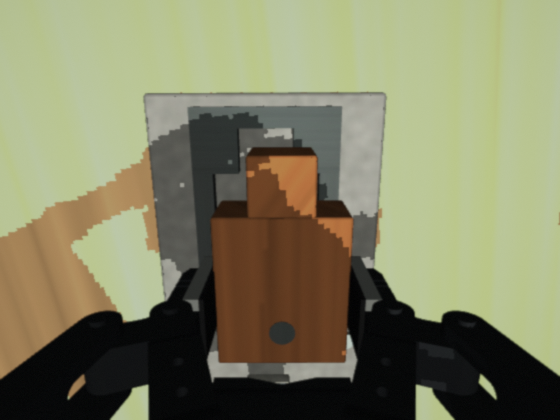

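>>> move_arm:
  grip: [0.3, 0.3, 0.3, 0.3, 0.3]
  dp:
    - [-3, -1.5, 3]
    - [-2.5, -1, 3]
    - [-1, 0, 3]
    - [0, 0, 0]
    - [0, 0, 0]
  turn: [-0.4, 0, 0, 0, 0]

```text
t: 11.32
position: [0.5482, 0.2418, 0.0247]
tool_rot: [0.001, 0.998, -0.059, 0.008]
force: [0.3, -0.6, -1.0]
opening: 0.577
```

```bash
python3 - <<'E'
from h import *
cap('wrist','w10');plan((.5485,.2417,.01),-6.8,3)
E
```

```text
t 11.38 pos [0.5481 0.2417 0.0247] ang -6.79 tilt [ 0.0159 -0.0037 -0.9999] open 0.576 F [-0.1  0.5 -1.8]
[[0.1, -0.0, 4.9], [0.1, -0.0, 4.9], [0.1, -0.0, 4.9]] turn 0.0 max 4.901020301937139
```

View pics/w10.png

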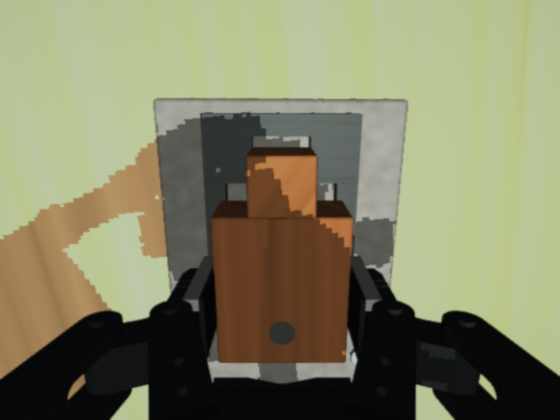

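```bash
python3 - <<'E'
from h import *
crop('w10',190,90,190,140,'w10a',4)
E
```

```text
(no output)
```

View pics/w10a.png

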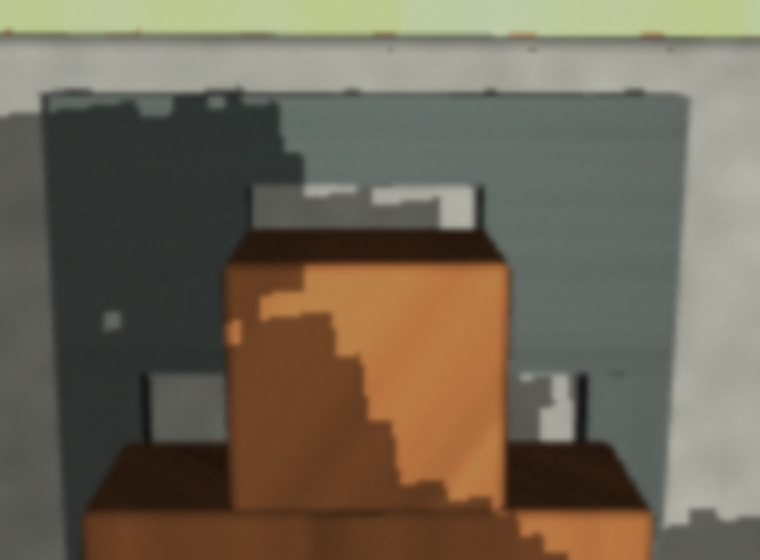

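```bash
python3 - <<'E'
from h import *
z=load('w10')
u=np.array([np.cos(np.radians(83.2)),np.sin(np.radians(83.2))]); n=np.array([-u[1],u[0]]); pk=np.array([.5487,.2430])
for nm,a,b,h in [('notchL',248,187,.02),('notchR',484,187,.02),('tongL',245,230,.0453),('tongR',492,230,.0453),('tongTopL',228,264,.0693),('tongTopR',508,264,.0693),('bodyL',125,443,.0453),('bodyR',610,443,.0453),('pkL',145,373,.02),('pkR',584,373,.02)]:
    p=onz(z,190+a/4,90+b/4,h)[:2]-pk; print(nm,'jig dx %.1f dy %.1f'%(p@u*1e3,p@n*1e3))
E
```

```text
notchL jig dx 53.1 dy 13.5
notchR jig dx 53.1 dy -13.4
tongL jig dx 51.4 dy 12.3
tongR jig dx 51.4 dy -11.9
tongTopL jig dx 51.6 dy 12.2
tongTopR jig dx 51.6 dy -10.9
bodyL jig dx 29.8 dy 25.0
bodyR jig dx 29.7 dy -24.5
pkL jig dx 31.5 dy 26.1
pkR jig dx 31.3 dy -25.8
```

Aligned to within about 0.3 mm of the pocket. Lowering.

>>> move_arm:
  grip: [0.3, 0.3, 0.3, 0.3, 0.3]
  dp:
    - [-0.1, 0, 10]
    - [-0.1, 0, 10]
    - [-0.1, 0, 6]
    - [0, 0, 2]
    - [0, 0, 0]
  turn: [0, 0, 0, 0, 0]

```text
t: 12.0
position: [0.5483, 0.2415, -0.0056]
tool_rot: [0.001, 0.998, -0.059, 0.008]
force: [-0.4, -0.3, 2.2]
opening: 0.574
```

```bash
python3 - <<'E'
from h import *
plan((.5485,.2417,-.0086),-6.8,3)
E
```

```text
t 12.0 pos [ 0.5483  0.2415 -0.0056] ang -6.82 tilt [ 0.0153 -0.0038 -0.9999] open 0.574 F [-0.4 -0.3  2.2]
[[0.1, -0.1, 1.0], [0.1, -0.1, 1.0], [0.1, -0.1, 1.0]] turn -0.01 max 1.0099504938362078
```

```bash
python3 - <<'E'
from h import *
cap('wrist','w11');crop('w11',170,90,230,290,'w11a',2.6 and 2)
o=get_obs();print(o['force'],o['moment'])
E
```

```text
[-0.59361077  0.11998203 -2.15760107] [-0.00949326  0.01294854  0.04501037]
```

View pics/w11a.png

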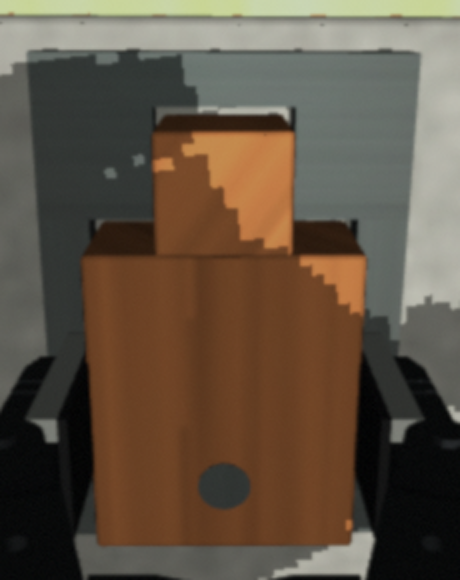

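>>> move_arm:
  grip: [0.3, 0.3, 0.3, 0.3, 0.3]
  dp:
    - [0, -0.2, 1.5]
    - [0, 0, 1.5]
    - [0, 0, 1]
    - [0, 0, 0]
    - [0, 0, 0]
  turn: [0, 0, 0, 0, 0]

```text
t: 12.68
position: [0.549, 0.2418, -0.0056]
tool_rot: [0.002, 0.998, -0.059, 0.008]
force: [0.3, 0.2, 0.3]
opening: 0.574
```

```bash
python3 - <<'E'
from h import *
plan((.5485,.2417,-.0086),-6.8,3)
cap('wrist','w12');crop('w12',170,90,230,290,'w12a',2)
E
```

```text
t 12.68 pos [ 0.549   0.2418 -0.0056] ang -6.78 tilt [ 0.0155 -0.0042 -0.9999] open 0.574 F [0.3 0.2 0.3]
[[-0.2, 0.0, 1.0], [-0.2, 0.0, 1.0], [-0.2, 0.0, 1.0]] turn 0.01 max 1.019803902718557
```

View pics/w12a.png

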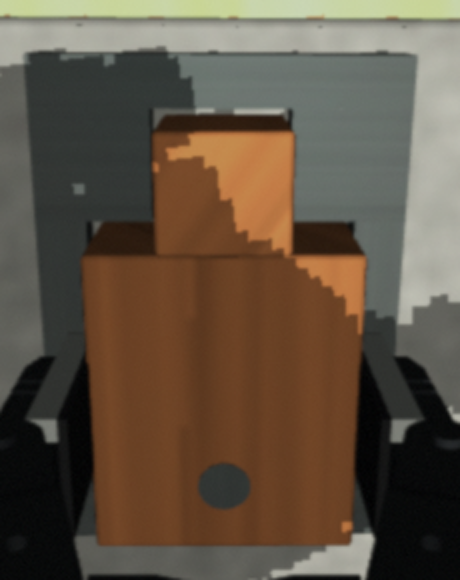

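```bash
python3 - <<'E'
from h import *
crop('w12',205,130,190,100,'w12b',4)
E
```

```text
(no output)
```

View pics/w12b.png

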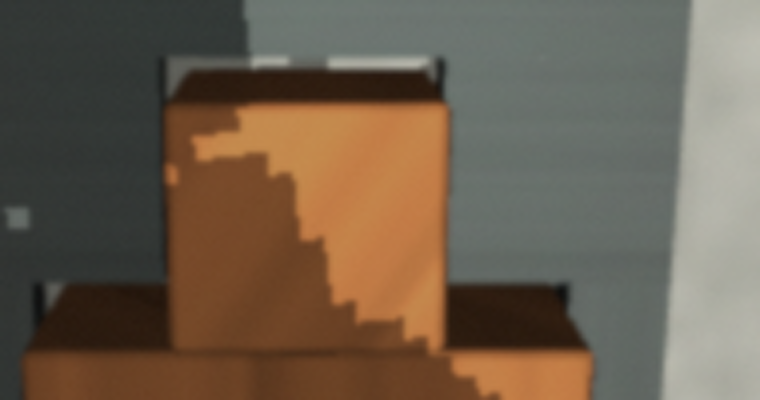

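>>> move_arm:
  grip: [0.3, 0.3, 0.3, 0.3, 0.3]
  dp:
    - [-1.4, 0, -1.5]
    - [-0.2, 0, 0]
    - [0, 0, 3]
    - [0, 0, 3]
    - [0, 0, 0]
  turn: [0, 0, 0, 0, 0]

```text
t: 13.35
position: [0.548, 0.2423, -0.005]
tool_rot: [0.002, 0.998, -0.059, 0.007]
force: [0.6, 0.1, -1.6]
opening: 0.578
```

```bash
python3 - <<'E'
from h import *
plan((.5485,.2417,-.0086),-6.8,3)
cap('wrist','w13');crop('w13',205,130,190,100,'w13b',4)
E
```

```text
t 13.35 pos [ 0.548   0.2423 -0.005 ] ang -6.76 tilt [ 0.0132 -0.005  -0.9999] open 0.578 F [ 0.6  0.1 -1.6]
[[0.2, 0.2, 1.2], [0.2, 0.2, 1.2], [0.2, 0.2, 1.2]] turn 0.01 max 1.2328828005937953
```

View pics/w13b.png

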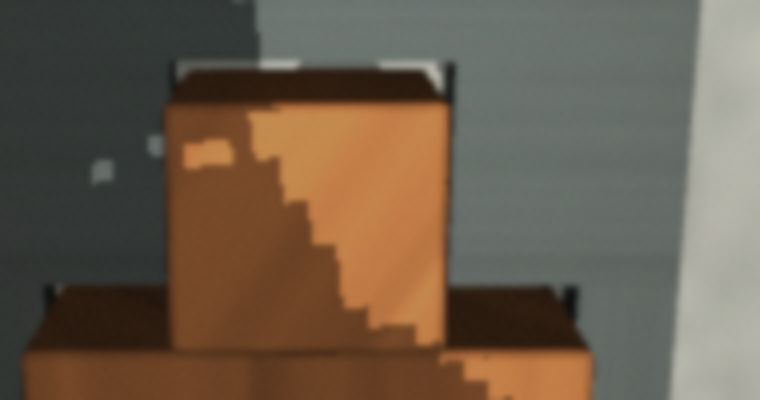

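```bash
python3 - <<'E'
from h import *
z=load('w13')
u=np.array([np.cos(np.radians(83.2)),np.sin(np.radians(83.2))]); n=np.array([-u[1],u[0]]); pk=np.array([.5487,.2430])
for nm,a,b,h in [('notchL',176,62,.02),('notchR',450,62,.02),('tongL',187,70,.0156),('tongR',435,70,.0156),('tongTopL',167,103,.0396),('tongTopR',449,103,.0396),('bodyTL',25,351,.0396),('bodyTR',592,351,.0396),('bodyL',63,287,.0156),('bodyR',550,287,.0156),('pkL',48,287,.02),('pkR',572,287,.02)]:
    p=onz(z,205+a/4,130+b/4,h)[:2]-pk; print(nm,'jig dx %.1f dy %.1f'%(p@u*1e3,p@n*1e3))
C=cloud(z)
for uu,v in [(280,175),(280,230),(280,280),(300,320),(220,170),(375,200)]: print(uu,v,C[v,uu].round(4))
E
```

```text
notchL jig dx 53.3 dy 13.1
notchR jig dx 53.3 dy -12.9
tongL jig dx 51.9 dy 12.3
tongR jig dx 51.9 dy -12.0
tongTopL jig dx 52.3 dy 12.5
tongTopR jig dx 52.3 dy -10.8
bodyTL jig dx 30.9 dy 25.2
bodyTR jig dx 30.7 dy -23.8
bodyL jig dx 29.9 dy 25.4
bodyR jig dx 29.8 dy -24.3
pkL jig dx 31.1 dy 26.2
pkR jig dx 31.0 dy -25.7
280 175 [0.5526 0.2886 0.0391]
280 230 [0.5503 0.2693 0.0397]
280 280 [0.5481 0.2504 0.0401]
300 320 [0.5536 0.2331 0.0404]
220 170 [0.5297 0.2896 0.0207]
375 200 [0.5905 0.2678 0.0123]
```

The block's top reads z = 0.040, so it is inside the rails and centred, but 4 mm above the floor. The fingertips are on the rail tops, so I'll release and let it drop in.

>>> move_arm:
  grip: [0.3, -0.3, -0.3, -0.5, -0.5]
  dp:
    - [0, 0.3, 0]
    - [0, 0, 0]
    - [0, 0, 0]
    - [0, 0, 0]
    - [0, 0, 0]
  turn: [0, 0, 0, 0, 0]

```text
t: 14.02
position: [0.548, 0.2419, -0.0062]
tool_rot: [0.002, 0.998, -0.059, 0.007]
force: [0.2, -0.6, 0.1]
opening: 0.747
```

>>> move_arm:
  grip: [-0.5, -0.5, -0.5, -0.5, -0.5]
  dp:
    - [0, 0, -15]
    - [0, 10, -30]
    - [0, 10, -30]
    - [0, 0, -10]
    - [0, 0, 0]
  turn: [0, 0, 0, 0, 0]

```text
t: 14.65
position: [0.5453, 0.2228, 0.0842]
tool_rot: [0.002, 0.998, -0.059, 0.008]
force: [0.1, 0.1, 0.4]
opening: 0.748
```

```bash
python3 - <<'E'
from h import *
cap('wrist','w14');plan((.5485,.2417,-.0086),-6.8,3)
z=load('w14');C=cloud(z)
for uu,v in [(280,120),(280,160),(280,220),(260,220),(300,220)]: print(uu,v,C[v,uu].round(4))
E
```

```text
t 14.7 pos [0.545  0.2227 0.0836] ang -6.74 tilt [ 0.015  -0.0043 -0.9999] open 0.753 F [-0.1  0.4 -1.1]
[[0.4, -6.4, 30.7], [0.4, -6.4, 30.7], [0.4, -6.4, 30.7]] turn 0.02 max 31.362557293690195
280 120 [0.5524 0.282  0.0367]
280 160 [0.5498 0.2595 0.0367]
280 220 [0.5454 0.2226 0.0355]
260 220 [0.5332 0.224  0.0351]
300 220 [0.5576 0.2213 0.036 ]
```

View pics/w14.png

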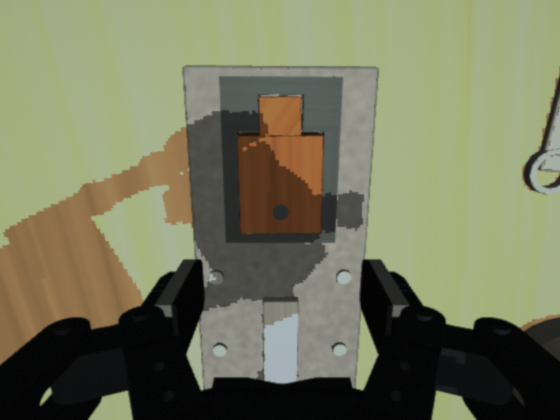

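Seated: the foot's top reads z ≈ 0.036 and is level, and it sits square in the rails at (281,185). Next I'll move over the fin and mark to measure them.

```bash
cat >> h.py <<'E'
U=np.array([np.cos(np.radians(83.2)),np.sin(np.radians(83.2))]); N=np.array([-U[1],U[0]])
PK=np.array([.5487,.2430]); JO=PK-.130*U
def j2w(x,y,z): return [*(JO+x/1000*U+y/1000*N),z]
def w2j(p): 
    d=np.array(p[:2])-JO; return np.array([d@U*1e3,d@N*1e3,p[2]*1e3])
E
python3 - <<'E'
from h import *
plan(j2w(-160,-20,.10),-6.8,6)
E
```

```text
t 14.7 pos [0.545  0.2227 0.0836] ang -6.74 tilt [ 0.015  -0.0043 -0.9999] open 0.753 F [-0.1  0.4 -1.1]
[[3.5, 44.9, -2.7], [3.5, 44.9, -2.7], [3.5, 44.9, -2.7], [3.5, 44.9, -2.7], [3.5, 44.9, -2.7], [3.5, 44.9, -2.7]] turn 0.01 max 45.11706994032303
```

>>> move_arm:
  grip: [-0.88, -0.88, -0.88, -0.88, -0.88]
  dp:
    - [3, 30, -20]
    - [4, 50, -10]
    - [4, 50, 0]
    - [4, 55, 0]
    - [4, 50, 0]
  turn: [0, 0, 0, 0, 0]

```text
t: 15.32
position: [0.5333, -0.0142, 0.1093]
tool_rot: [0.002, 0.999, -0.054, 0.004]
force: [0.0, -0.2, 0.6]
opening: 0.94
```

```bash
python3 - <<'E'
from h import *
plan(j2w(-160,-20,.10),-6.8,2)
E
```

```text
t 15.32 pos [ 0.5333 -0.0142  0.1093] ang -6.18 tilt [ 0.007  -0.0043 -1.    ] open 0.94 F [ 0.  -0.2  0.6]
[[2.3, 16.4, 4.6], [2.3, 16.4, 4.6]] turn 0.31 max 17.18749545454485
```

>>> move_arm:
  grip: [-0.88, -0.88, -0.88, -0.88, -0.88]
  dp:
    - [2, 16, 3]
    - [2, 10, 3]
    - [0, 0, 0]
    - [0, 0, 0]
    - [0, 0, 0]
  turn: [0.3, 0.3, 0, 0, 0]

```text
t: 15.95
position: [0.5325, -0.0401, 0.0997]
tool_rot: [0.001, 0.998, -0.06, 0.001]
force: [0.4, 1.2, -0.7]
opening: 0.94
```

```bash
python3 - <<'E'
from h import *
cap('wrist','w15');plan(j2w(-160,-20,.10),-6.8,2)
E
```

```text
t 16.0 pos [ 0.5325 -0.0401  0.0997] ang -6.9 tilt [ 0.0011 -0.0017 -1.    ] open 0.941 F [ 0.6  1.1 -0.2]
[[1.3, 3.5, -0.1], [1.3, 3.5, -0.1]] turn -0.05 max 3.7349698793966195
```

View pics/w15.png

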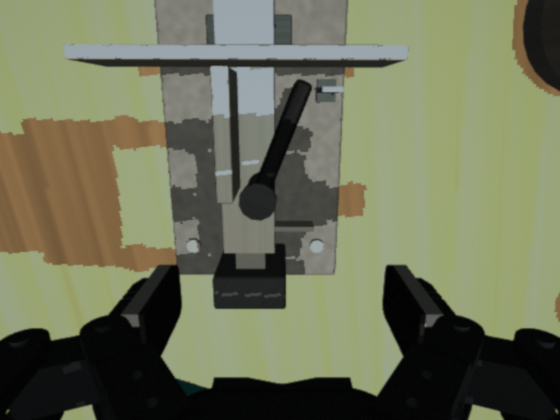

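The view is clear: fin at about (295,223), mark plate at about (330,90), lever open, plate at v ≈ 50.

```bash
python3 - <<'E'
from h import *
crop('w15',260,70,100,170,'w15a',4)
E
```

```text
(no output)
```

View pics/w15a.png

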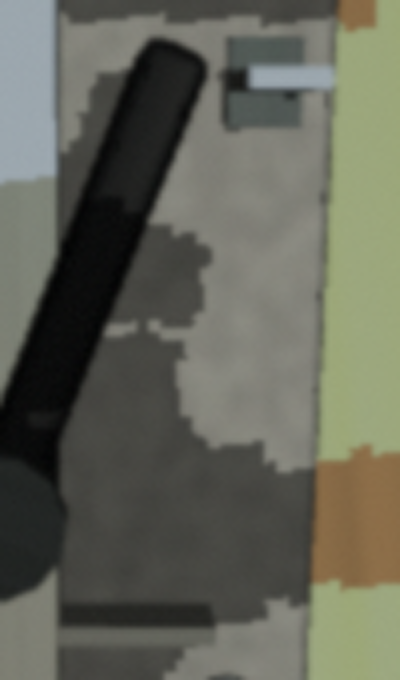

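```bash
python3 - <<'E'
from h import *
z=load('w15');C=cloud(z)
S=8;x0,y0=265,75
im=cv2.imread('pics/w15.png')
for nm,u,v in [('mark',330,89),('mark',336,89),('mark',326,89),('fin',285,229),('fin',300,229),('fin',285,224),('fin',300,223),('fin',310,229),('board',330,140)]:
    print(nm,u,v,w2j(C[v,u]).round(1))
for v in range(215,240): print(v,w2j(C[v,290]).round(1),w2j(C[v,305]).round(1), z['rgb'][v,290].sum())
for v in range(82,98): print(v,w2j(C[v,332]).round(1),z['rgb'][v,332].sum())
E
```

```text
mark 330 89 [-76.6 -45.   48.6]
mark 336 89 [-76.6 -48.5  47.4]
mark 326 89 [-76.6 -43.   46.8]
fin 285 229 [-157.8  -19.9   54.3]
fin 300 229 [-157.7  -29.    54.6]
fin 285 224 [-156.7  -19.9   48.1]
fin 300 223 [-156.8  -29.4   46. ]
fin 310 229 [-158.1  -35.1   53.6]
board 330 140 [-108.7  -50.7   13. ]
215 [-162.4  -23.9   11.6] [-161.9  -34.6   13. ] 197
216 [-163.3  -23.9   11. ] [-163.   -34.7   12. ] 199
217 [-163.8  -23.9   11.8] [-163.6  -34.7   12.4] 200
218 [-164.4  -23.9   12.2] [-164.6  -34.8   11.7] 197
219 [-165.3  -23.9   12. ] [-165.2  -34.7   12.2] 196
220 [-166.   -23.9   12. ] [-165.9  -34.7   12.4] 168
221 [-156.5  -23.1   42.7] [-156.1  -32.6   44.2] 130
222 [-156.7  -23.1   44.2] [-156.6  -32.6   44.5] 111
223 [-156.5  -23.1   46.9] [-156.5  -32.4   46.8] 110
224 [-156.7  -23.    48.2] [-156.9  -32.4   47.7] 114
225 [-156.7  -23.    50. ] [-156.3  -32.2   51.3] 113
226 [-156.8  -22.9   51.6] [-156.1  -32.    53.7] 156
227 [-156.8  -22.9   53.6] [-157.   -32.1   53. ] 253
228 [-157.8  -22.9   52.4] [-157.4  -32.    53.6] 286
229 [-158.7  -22.9   52. ] [-158.1  
[... 289 characters left out ...]
35 [-177.3  -24.    12.7] [-177.5  -34.9   12.2] 214
236 [-178.1  -24.    12.7] [-178.1  -34.9   12.8] 206
237 [-178.9  -24.    12.6] [-179.2  -35.    12. ] 206
238 [-179.8  -24.    12.3] [-179.9  -35.    12.2] 205
239 [-180.4  -24.    12.8] [-181.1  -35.1   11.2] 202
82 [-71.5 -50.2  16.6] 256
83 [-72.2 -50.1  17.2] 253
84 [-72.7 -50.3  16.4] 257
85 [-73.4 -50.2  17.1] 284
86 [-73.9 -50.4  15.4] 375
87 [-75.5 -46.3  47.1] 466
88 [-76.1 -46.2  47.8] 494
89 [-76.6 -46.4  46.4] 494
90 [-77.1 -46.3  47.6] 494
91 [-77.7 -46.2  48.4] 443
92 [-78.  -48.   34.6] 261
93 [-78.3 -50.3  17.2] 141
94 [-78.9 -50.5  16.5] 157
95 [-79.5 -50.6  15.7] 228
96 [-80.1 -50.6  15.7] 250
97 [-80.7 -50.7  15.3] 254
```

Fin centre is at jig x ≈ -158.2 and the mark at ≈ -76.5, so the leg has to be drawn out about 81.7 mm. Next I'll straddle the tab and lever.

```bash
python3 - <<'E'
from h import *
plan(j2w(-89,-2,.10),-6.8,3)
E
```

```text
t 16.0 pos [ 0.5325 -0.0401  0.0997] ang -6.9 tilt [ 0.0011 -0.0017 -1.    ] open 0.941 F [ 0.6  1.1 -0.2]
[[-5.2, -21.3, -0.1], [-5.2, -21.3, -0.1], [-5.2, -21.3, -0.1]] turn -0.03 max 21.925783908448977
```

>>> move_arm:
  grip: [-0.88, -0.88, -0.88, -0.88, -0.88]
  dp:
    - [-5, -20, 0]
    - [-5, -22, 0]
    - [-4, -15, 0]
    - [0, 0, 0]
    - [0, 0, 0]
  turn: [0, 0, 0, 0, 0]

```text
t: 16.62
position: [0.5261, 0.0215, 0.1005]
tool_rot: [0.001, 0.998, -0.058, 0.002]
force: [-0.7, -0.0, -0.7]
opening: 0.938
```

```bash
python3 - <<'E'
from h import *
cap('wrist','w16');plan(j2w(-89,-2,.048),-6.8,3)
print(w2j(get_obs()['position']))
E
```

```text
t 16.68 pos [0.5261 0.0214 0.1005] ang -6.72 tilt [ 0.0032 -0.0022 -1.    ] open 0.94 F [ 0.8  0.3 -0.8]
[[-0.6, -1.2, 17.5], [-0.6, -1.2, 17.5], [-0.6, -1.2, 17.5]] turn 0.03 max 17.551353224181888
[-92.67383632  -3.78678442 100.49695254]
```

View pics/w16.png

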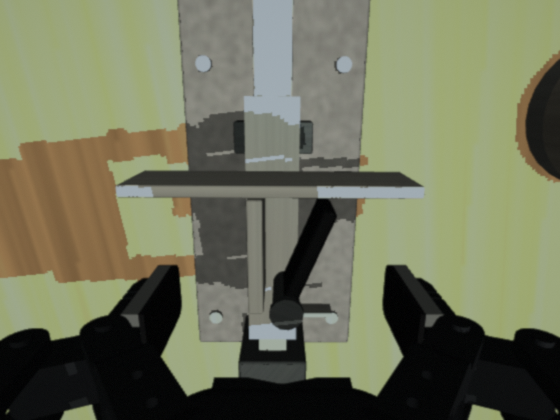

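>>> move_arm:
  grip: [-0.88, -0.88, -0.88, -0.88, -0.88]
  dp:
    - [-1, -2, 15]
    - [-1, -2, 18]
    - [0, 0, 12]
    - [0, 0, 4]
    - [0, 0, 0]
  turn: [0, 0, 0, 0, 0]

```text
t: 17.3
position: [0.5242, 0.0237, 0.0475]
tool_rot: [0.001, 0.998, -0.06, 0.001]
force: [-0.1, 0.2, 0.3]
opening: 0.939
```

```bash
python3 - <<'E'
from h import *
cap('wrist','w17');cap('side','d17');plan(j2w(-89,-2,.048),-6.8,3)
print(w2j(get_obs()['position']))
crop('d17',200,150,160,150,'d17a',4)
E
```

```text
t 17.4 pos [0.5247 0.0238 0.0482] ang -6.88 tilt [ 0.0029 -0.0026 -1.    ] open 0.938 F [-0.  -0.5 -0.4]
[[-0.0, -0.5, 0.1], [-0.0, -0.5, 0.1], [-0.0, -0.5, 0.1]] turn -0.03 max 0.5099019513592785
[-90.51616652  -2.11497082  48.18432382]
```

View pics/w17.png

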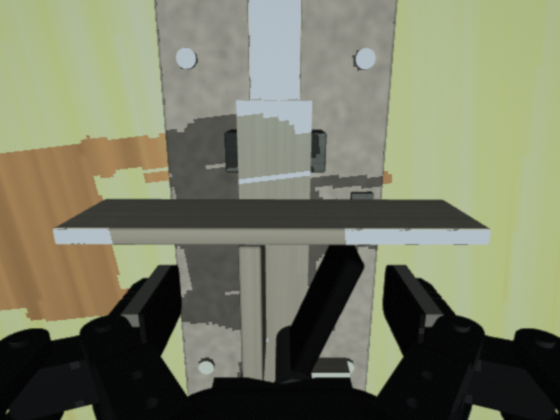

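View pics/d17a.png

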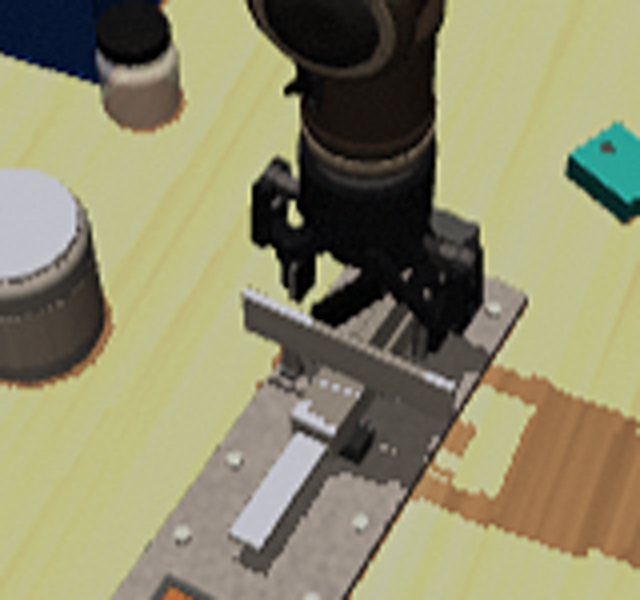

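Straddling looks right: lever and tab are between the fingers, and the fin is visible at (330,372). I'll lower 4 mm and start drawing the leg out.

>>> move_arm:
  grip: [-0.88, -0.88, -0.88, -0.88, -0.88]
  dp:
    - [0, 0, 4]
    - [0, -5, 0]
    - [0, -6, 0]
    - [0, -6, 0]
    - [0, -6, 0]
  turn: [0, 0, 0, 0, 0]

```text
t: 18.02
position: [0.5284, 0.0438, 0.0453]
tool_rot: [0.005, 0.998, -0.06, 0.002]
force: [-0.3, -9.4, 0.5]
opening: 0.938
```

```bash
python3 - <<'E'
from h import *
cap('wrist','w18');plan(j2w(4.7,-2,.044),-6.8,5)
print(w2j(get_obs()['position']))
E
```

```text
t 18.07 pos [0.5285 0.0444 0.0453] ang -6.85 tilt [ 0.0046 -0.0093 -0.9999] open 0.94 F [-0.4 -6.8 -0.2]
[[-0.3, -14.9, 0.3], [-0.3, -14.9, 0.3], [-0.3, -14.9, 0.3], [-0.3, -14.9, 0.3], [-0.3, -14.9, 0.3]] turn -0.01 max 14.906039044628859
[-69.61883433  -3.48934338  45.33005519]
```

View pics/w18.png

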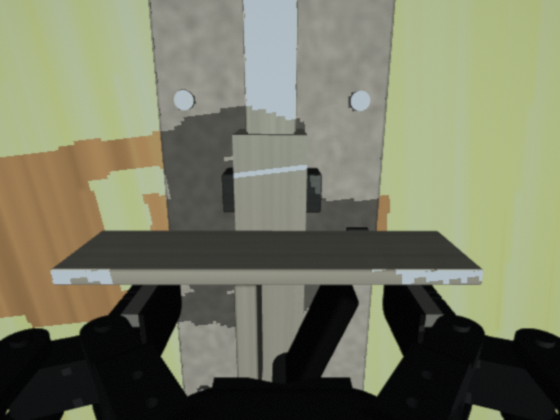

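>>> move_arm:
  grip: [-0.88, -0.88, -0.88, -0.88, -0.88]
  dp:
    - [-0.3, -8, 0]
    - [-0.3, -10, 0]
    - [-0.3, -10, 0]
    - [-0.3, -10, 0]
    - [-0.3, -8, 0]
  turn: [0, 0, 0, 0, 0]

```text
t: 18.7
position: [0.5327, 0.0784, 0.0455]
tool_rot: [0.016, 0.998, -0.06, 0.002]
force: [-0.8, -10.0, 1.5]
opening: 0.945
```

```bash
python3 - <<'E'
from h import *
plan(j2w(4.7,-2,.044),-6.8,5)
print(w2j(get_obs()['position']))
E
```

```text
t 18.7 pos [0.5327 0.0784 0.0455] ang -6.84 tilt [ 0.0028 -0.032  -0.9995] open 0.945 F [ -0.8 -10.    1.5]
[[-0.3, -8.0, 0.3], [-0.3, -8.0, 0.3], [-0.3, -8.0, 0.3], [-0.3, -8.0, 0.3], [-0.3, -8.0, 0.3]] turn -0.01 max 8.011242100947893
[-35.3632703   -3.63456927  45.5062946 ]
```

>>> move_arm:
  grip: [-0.88, -0.88, -0.88, -0.88, -0.88]
  dp:
    - [-0.5, -16, 0]
    - [-0.5, -14, 0]
    - [0, -8, 0]
    - [0, -3, 0]
    - [0, -2, 0]
  turn: [0, 0, 0, 0, 0]

```text
t: 19.32
position: [0.5364, 0.1087, 0.0459]
tool_rot: [0.028, 0.998, -0.059, 0.001]
force: [-0.9, -9.6, 1.4]
opening: 0.943
```

```bash
python3 - <<'E'
from h import *
plan(j2w(4.7,-2,.044),-6.8,5)
print(w2j(get_obs()['position']))
cap('wrist','w19');cap('scene','s19');crop('s19',228,110,130,115,'s19a',6)
print(w2j(get_obs()['position']))
E
```

```text
t 19.32 pos [0.5364 0.1087 0.0459] ang -6.77 tilt [-0.0014 -0.0569 -0.9984] open 0.943 F [-0.9 -9.6  1.4]
[[-0.3, -1.9, 0.4], [-0.3, -1.9, 0.4], [-0.3, -1.9, 0.4], [-0.3, -1.9, 0.4], [-0.3, -1.9, 0.4]] turn 0.01 max 1.96468827043885
[-4.77653506 -3.71871588 45.90608415]
[-4.78888821 -3.72043904 45.87323553]
```

View pics/w19.png

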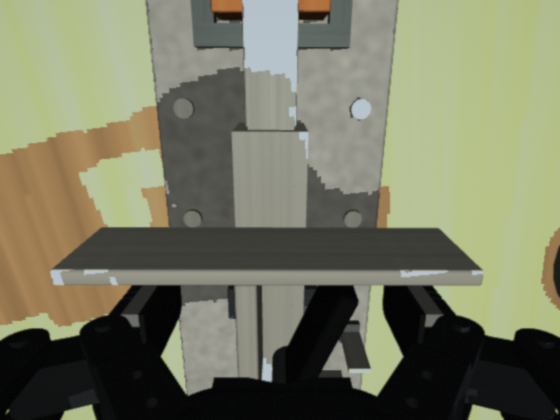

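View pics/s19a.png

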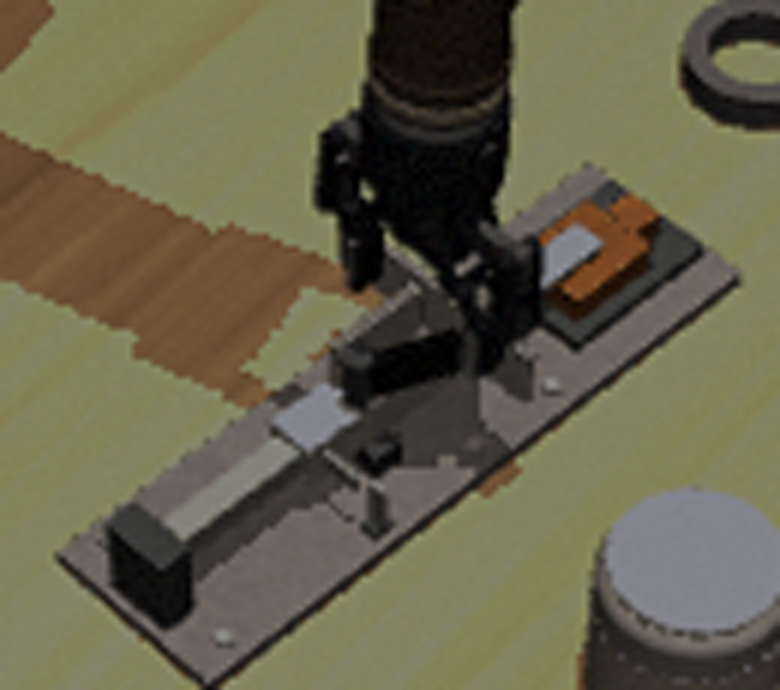

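```bash
python3 - <<'E'
from h import *
crop('w19',290,290,100,110,'w19a',6)
crop('s19',270,170,40,40,'s19b',14)
z=load('w19');C=cloud(z)
for v in range(325,385,3): print(v,[w2j(C[v,u]).round(1).tolist() for u in (318,328,348,354)])
E
```

```text
325 [[-14.9, -17.8, 89.2], [-10.5, -20.8, 94.9], [-70.9, -45.7, 15.3], [-70.0, -49.2, 16.5]]
328 [[-14.7, -17.6, 91.2], [-11.9, -20.8, 94.8], [-73.0, -45.8, 15.5], [-73.5, -49.7, 14.9]]
331 [[-16.4, -17.7, 90.8], [-12.9, -20.8, 95.3], [-75.2, -45.9, 15.5], [-74.4, -49.4, 16.6]]
334 [[-15.7, -17.4, 93.4], [-14.0, -20.8, 95.5], [-75.0, -45.4, 18.6], [-75.6, -49.3, 17.9]]
337 [[-16.9, -17.4, 93.6], [-15.5, -20.9, 95.4], [-74.7, -44.8, 21.8], [-75.5, -48.7, 20.8]]
340 [[-18.1, -17.5, 93.8], [-16.5, -20.9, 95.7], [-75.2, -44.5, 24.0], [-75.7, -48.2, 23.4]]
343 [[-19.8, -17.6, 93.3], [-18.3, -21.1, 95.2], [-74.8, -43.9, 27.1], [-75.4, -47.6, 26.4]]
346 [[-20.0, -17.4, 94.8], [-19.3, -21.0, 95.6], [-75.3, -43.6, 29.1], [-74.8, -47.0, 29.7]]
349 [[-21.2, -17.4, 95.1], [-21.6, -21.3, 94.5], [-74.1, -42.8, 33.1], [-75.4, -46.7, 31.6]]
352 [[-22.3, -17.5, 95.3], [-22.3, -21.2, 95.4], [-75.1, -42.6, 34.3], [-75.2, -46.1, 34.3]]
355 [[-23.7, -17.5, 95.3], [-24.4, -21.4, 94.5], [-75.7, -42.3, 36.2], [-74.7, -45.5, 37.3]]
358 [[-24.4, -17.5, 96.1], [-97.9, -34.6, 13.6], [-75.7, -41.9, 38.5], [-74.6, -45.0, 39.8]]
361 [[-27.1, -17.7, 94.6], [-101.9, -35.0, 11.8], [-75.3, -41.4, 41.3], [-75.0, -44.7, 41.7]]
364 [[-28.0, -17.7, 95.2], [-104.4, -35.1, 11.8], [-74.5, -40.8, 44.5], [-75.2, -44.3, 43.7]]
367 [[-29.7, -17.7, 94.9], [-106.8, -35.2, 11.9], [-75.6, -40.7, 45.5], [-75.1, -43.9, 46.1]]
370 [[-31.0, -17.8, 95.1], [-82.2, -30.6, 40.7], [-76.8, -40.6, 46.5], [-75.6, -43.6, 47.8]]
373 [[-32.8, -17.9, 94.7], [-80.9, -30.0, 44.3], [-110.1, -48.4, 13.8], [-112.2, -52.9, 11.6]]
376 [[-80.7, -24.2, 46.7], [-80.9, -29.8, 46.5], [-114.0, -48.8, 12.4], [-115.2, -53.2, 11.1]]
379 [[10.4, -11.8, 141.9], [11.9, -13.8, 143.4], [10.4, -18.6, 141.9], [-116.9, -53.1, 12.0]]
382 [[10.9, -11.6, 143.2], [10.9, -13.8, 143.3], [10.3, -18.5, 142.6], [-120.0, -53.5, 11.4]]
```

View pics/w19a.png

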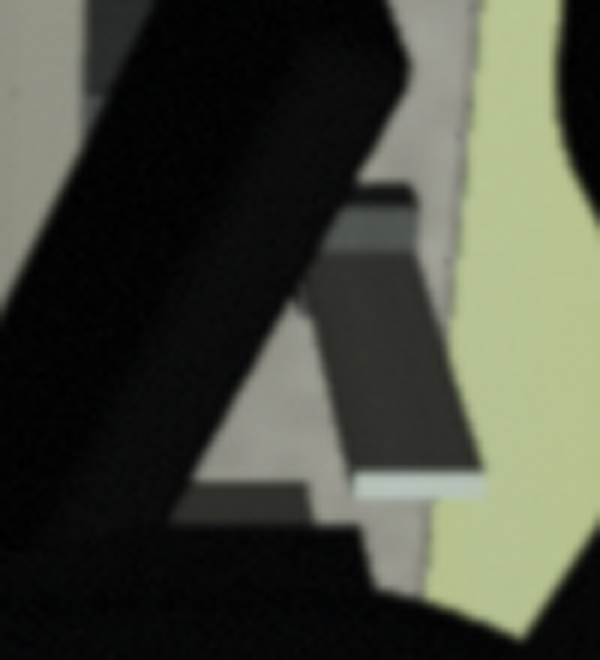

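View pics/s19b.png

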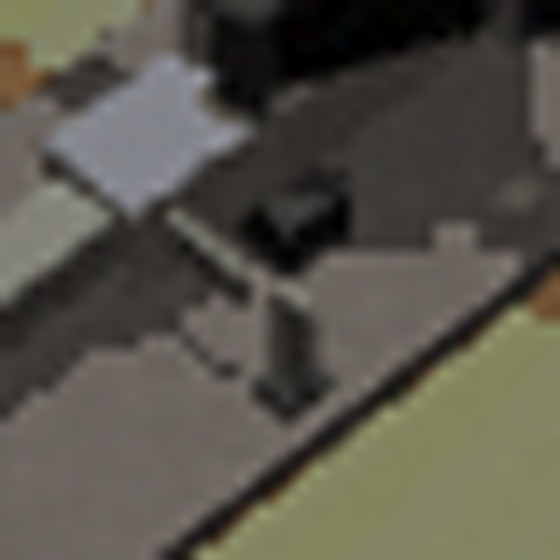

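The wrist depth shows the fin's front face at -80.8 and the mark's front face at -75.1, so 5.7 mm remain.

>>> move_arm:
  grip: [-0.88, -0.88, -0.88, -0.88, -0.88]
  dp:
    - [-1.5, -4.5, 0]
    - [-1.5, -4, 0]
    - [-1.5, -3, 0]
    - [-1, -2.4, 0]
    - [0, -2.4, 0]
  turn: [0, 0, 0, 0, 0]

```text
t: 20.05
position: [0.5374, 0.1124, 0.0458]
tool_rot: [0.04, 0.997, -0.059, 0.005]
force: [-1.3, -9.1, 2.4]
opening: 0.942
```

```bash
cat >> h.py <<'E'
def check(tag):
    cap('wrist',tag);o,M,a=state();print('t',round(o['t'],2),'jig',w2j(o['position']).round(2),'ang',round(a,2),'z',M[:,2].round(3),'F',o['force'].round(1),'open',round(o['opening'],3))
    z=load(tag);J=cloud(z);d=J[...,:2]-JO;X=d@U*1e3;Y=d@N*1e3;Z=J[...,2]*1e3
    m=(X>-79)&(X<-71)&(Y<-40)&(Y>-54)&(Z>25)&(Z<44)
    f=(X>-110)&(X<-60)&(Y<-18)&(Y>-38)&(Z>42)&(Z<52)
    print('mark face',np.median(X[m]).round(2),m.sum(),'fin face',np.median(X[f]).round(2) if f.sum() else None,f.sum(), 'fin pts',np.percentile(X[f],[10,90]).round(2) if f.sum() else '')
    crop(tag,290,290,100,110,tag+'a',6)
E
python3 - <<'E'
from h import *
check('w20'); cap('scene','s20');crop('s20',270,170,40,40,'s20b',14)
E
```

```text
t 20.1 jig [-0.99 -4.18 45.8 ] ang -6.73 z [ 0.005 -0.08  -0.997] F [-0.4 -8.4  0.9] open 0.938
mark face -75.09 523 fin face -76.51 211 fin pts [-77.24 -75.88]
```

View pics/w20a.png

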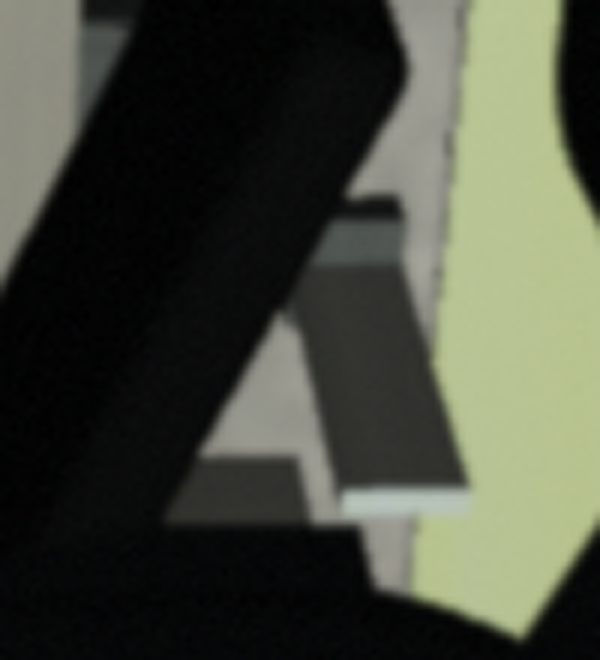

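View pics/s20b.png

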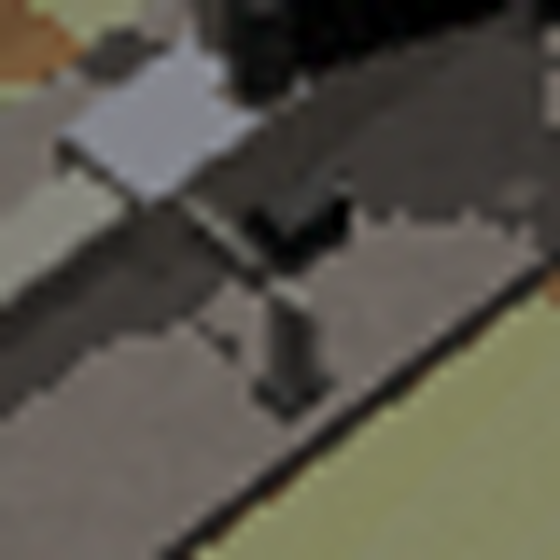

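1.4 mm remain.

>>> move_arm:
  grip: [-0.88, -0.88, -0.88, -0.88, -0.88]
  dp:
    - [-0.5, -3.4, 0]
    - [-0.5, -2.9, 0]
    - [0, -2.4, 0]
    - [0, -2.4, 0]
    - [0, -2.4, 0]
  turn: [0, 0, 0, 0, 0]

```text
t: 20.78
position: [0.5373, 0.1128, 0.0462]
tool_rot: [0.052, 0.997, -0.059, 0.003]
force: [0.5, -9.1, 2.9]
opening: 0.941
```

```bash
python3 - <<'E'
from h import *
check('w21'); cap('scene','s21');crop('s21',270,170,40,40,'s21b',14)
E
```

```text
t 20.82 jig [-0.62 -4.13 46.23] ang -6.71 z [ 0.    -0.104 -0.995] F [-0.4 -9.7  3. ] open 0.942
mark face -75.07 501 fin face -74.93 297 fin pts [-75.61 -74.24]
```

View pics/w21a.png

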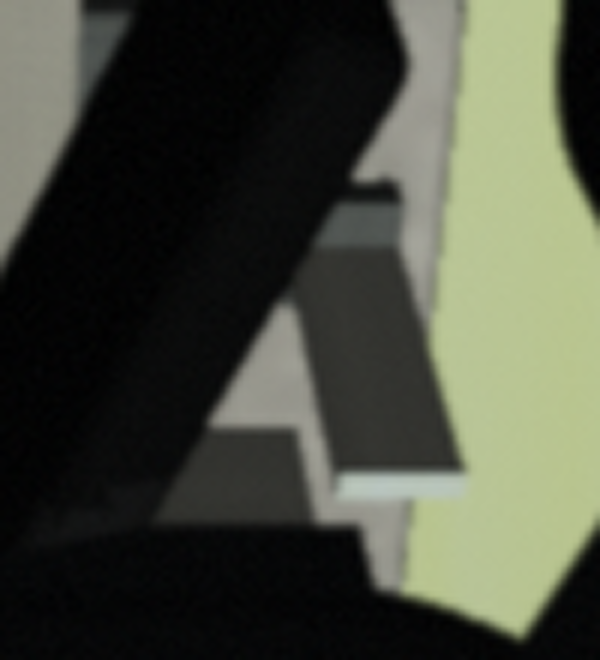

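At the mark, within about 0.15 mm. I'll hold with camera calls (the target stays fixed), then squeeze.

```bash
python3 - <<'E'
from h import *
for i in range(11): grab_frame('side')
check('w22')
E
```

```text
t 21.48 jig [-0.59 -4.13 46.25] ang -6.71 z [ 0.001 -0.104 -0.995] F [-0.2 -8.9  2.1] open 0.943
mark face -75.05 508 fin face -74.88 297 fin pts [-75.54 -74.16]
```

>>> move_arm:
  grip: [0.2, 0.8, 0.8, 0.8, 0.8]
  dp:
    - [-0.5, -2.4, 0]
    - [-1, -2.4, 0]
    - [-1, -2.4, 0]
    - [-1, -2.4, 0]
    - [0, -2.4, 0]
  turn: [0, 0, 0, 0, 0]
  squeeze: 35

```text
t: 22.1
position: [0.5316, 0.1127, 0.0514]
tool_rot: [0.065, 0.996, -0.058, -0.002]
force: [1.7, -9.9, -1.7]
opening: 0.266
```

```bash
python3 - <<'E'
from h import *
check('w23'); cap('scene','s23');crop('s23',228,110,130,115,'s23a',6)
E
```

```text
t 22.15 jig [-1.33  1.51 51.39] ang -6.64 z [-0.012 -0.129 -0.992] F [ 0.1 -8.1  1.3] open 0.267
mark face nan 0 fin face -75.1 101 fin pts [-75.8  -74.53]
  return _methods._mean(a, axis=axis, dtype=dtype,
  ret = ret.dtype.type(ret / rcount)
```

View pics/w23.png

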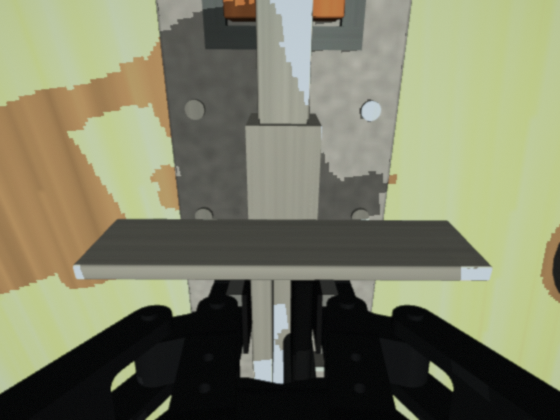

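View pics/s23a.png

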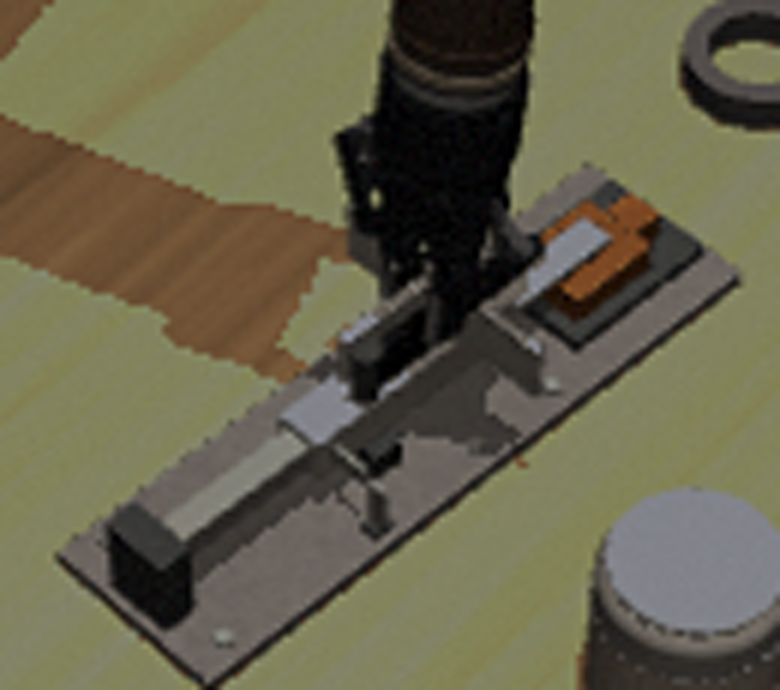

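```bash
python3 - <<'E'
from h import *
crop('w23',190,270,190,120,'w23b',4)
a=cv2.imread('pics/s21.png')[185:210,280:305];crop('s23',280,185,25,25,'x',14);b=cv2.imread('pics/x.png')
cv2.imwrite('pics/cmp.png',np.hstack([cv2.resize(a,(350,350),interpolation=cv2.INTER_CUBIC),b]))
z=load('w23');C=cloud(z)
for v in (300,320,340,355): print(v,[w2j(C[v,u]).round(1).tolist() for u in (262,292,300,308,314,345)])
E
```

```text
300 [[4.0, 8.6, 96.0], [1.7, -2.6, 93.0], [4.1, -5.4, 96.1], [3.6, -8.5, 95.5], [9.1, -9.9, 102.6], [21.3, -17.2, 118.4]]
320 [[-4.9, 8.7, 96.5], [-8.0, -2.8, 92.8], [-5.5, -5.7, 95.8], [-6.3, -8.8, 94.8], [2.6, -9.9, 105.2], [20.4, -16.1, 126.0]]
340 [[-14.8, 8.9, 96.3], [-17.3, -2.9, 93.7], [-15.2, -5.9, 95.8], [-15.8, -9.1, 95.2], [-5.2, -10.1, 106.5], [28.2, -13.0, 141.8]]
355 [[-22.7, 9.0, 96.1], [-25.3, -3.0, 93.5], [-23.4, -6.1, 95.5], [-23.8, -9.4, 95.0], [-75.0, -18.0, 44.6], [28.0, -12.3, 146.0]]
```

View pics/w23b.png

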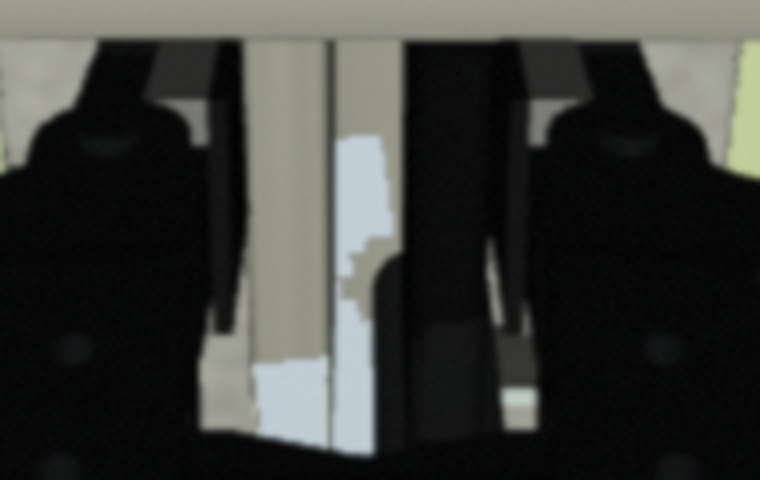

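View pics/cmp.png

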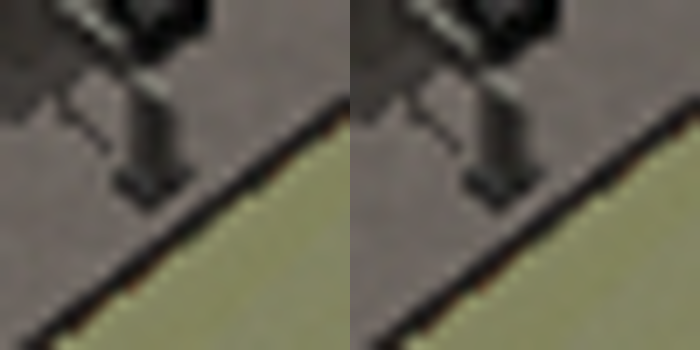

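Lever is closed: it is parallel to the tab, and the opening of 22.7 mm matches a 24 mm grip given the 1.2 mm under-reading seen on the block. The fin is still in line. Last stability check over about 0.5 s, then hand in.

```bash
python3 - <<'E' 2>/dev/null
from h import *
for i in range(8): grab_frame('side')
check('w24'); cap('side','d24'); crop('d24',190,170,170,190,'d24a',3)
z=load('w24');J=cloud(z);X=(J[...,:2]-JO)@U*1e3;Z=J[...,2]*1e3
# fin top face rows
for v in range(355,376): print(v,w2j(J[v,319]).round(1),z['rgb'][v,319].sum())
E
```

```text
t 22.65 jig [-1.35  1.52 51.37] ang -6.66 z [-0.012 -0.128 -0.992] F [-0.6 -9.3  1. ] open 0.265
mark face nan 0 fin face -74.96 103 fin pts [-75.74 -74.29]
355 [-75.6 -20.9  43.9] 156
356 [-74.8 -20.8  45.4] 158
357 [-74.6 -20.7  46.4] 155
358 [-75.1 -20.7  46.6] 158
359 [-75.  -20.6  47.5] 158
360 [-75.7 -20.6  47.5] 162
361 [-74.9 -20.4  49.1] 164
362 [-74.7 -20.3  49.9] 161
363 [-75.  -20.3  50.4] 162
364 [-74.6 -20.2  51.5] 155
365 [-74.8 -20.1  52. ] 163
366 [-75.9 -20.2  51.7] 258
367 [-75.  -20.   53.3] 452
368 [-76.4 -20.1  52.7] 560
369 [-76.8 -20.1  53. ] 588
370 [-77.5 -20.2  53.1] 574
371 [-123.   -26.1   12.1] 518
372 [-123.9  -26.1   12.1] 478
373 [-125.4  -26.2   11.7] 464
374 [-125.5  -26.1   12.5] 461
375 [-126.8  -26.2   12.2] 461
```

View pics/d24a.png

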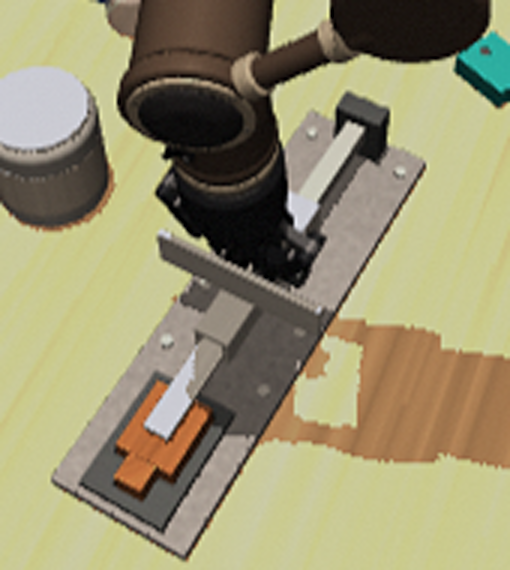

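Everything is stable: fin face at -75.0 against the mark's -75.05, lever shut, block seated under the toe.

```bash
python3 - <<'E'
from station import *
print(hand_in()); o=get_obs(); print(o['t'],o['position'],o['opening'],o['force'])
E
```

```text
the job is handed in; nothing more can be done
None
the job is handed in; nothing more can be done
```

The foot block is seated, the leg is drawn out to the mark, and the lever is squeezed shut and still held. The job was handed in at about 22.7 s; no verdict was reported.

- **Foot block:** I seated the brown wooden block in the pocket and let go. Its top then read about 36 mm above the table, level, inside the rails.
- **Leg at the mark:** with the lever open I pushed the hand-stop plate until the pointer lined up with the mark to about 0.15 mm, and held it there for about 0.65 s.
- **Lever:** I closed it with a 35 N squeeze. The opening settled at 22.7 mm, which matches the 24 mm tab and lever given that the gripper read 1.2 mm low on the 50 mm block. In the picture the lever is parallel to the tab.
- **Last checks:** the pointer face was at jig x ≈ -75.0 mm against -75.05 mm for the mark, steady for about 0.5 s. The push was about 9 N.

What failed or disagreed:

- **First grasp missed:** the fingertips sit roughly 20–25 mm above the reported TCP, so the gripper closed above the block. I corrected the height and the block had not moved.
- **Seating:** the fingers met the rail tops, so the block dropped the last 4 mm when released.
- **Tool tilt:** the tool ended tilted about 7 degrees from pushing against the spring.
- **Mark hidden at the end:** once the lever was closed the fingers hid the mark from the wrist camera. The final comparison therefore uses the earlier mark reading, plus an unchanged scene view.

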